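Wedge the cassette back into the sprung parts rack

ROBOT

A 6-joint arm with a two-finger parallel gripper is mounted at the origin on the work surface. World frame = base frame: x ahead of the robot, y to its left, z up, the work surface at z = 0. Lengths are in mm, angles in rad, forces in N, time in s.
With the tool pointing down it reaches from about 275 to 825 mm from the base axis. Payload 4.9 kg.
Tool frame: the origin (TCP) lies midway between the tips of the shut fingers; the grasp point (between the pads) lies bot.grip_point_offset behind it (bot.grip_point_offset is the distance from the TCP to the grasp point, in mm); y points along the fingers, x is the direction in which the jaws open and shut, and the axes are right-handed (so a half turn about y gives the same grasp; the last joint's range is limited). The gripper opens to 85 mm and grips with 20 to 120 N. Pads are 22 mm wide; open, the fingers measure 114 mm over their backs; the gripper's body (76 mm by 85 mm) begins 54 mm behind the grasp point. The pads swing forward as they close: fully open they stand 13 mm farther back than shut.
Start: joints at [-1.4, 0.326, -0.193, 1.052, 0, 1.437], TCP at [165.068, -524.663, 231.281] pointing down, gripper open.
Joint ranges: [-2.65, 2.65], [-0.97, 1.79], [-1.3, 1.35], [-1.93, 2.1], [-1.47, 1.37], [-3.14, 3.14]. Speed limits (rad/s): [2.57, 2.57, 3.14, 3.14, 3.14, 3.14].

INTERFACE

Orientations are given as a unit quaternion [w, x, y, z].
In Python, from rig import monitor, vision, workorder, bot gives the robot as it stands. The module is installed in compiled form; this text tells all that it offers.
- The arm moves only by the shell command python3 -m crank 'ROWS' [FORCE]. ROWS is a JSON object of lists of equal length, an entry for each row: "claw": the finger opening in m, from 0 to 0.0854; "offset": the shift along the tool's x, y, z in m, a list of three; "delta_rot": the turn, a rotation vector about the tool's x, y, z in degrees, a list of three. A call has 1 to 20 rows; each row shifts and turns the commanded pose from where the row before left it, along the tool's axes as they then stand; what a row does not reach is not made up. A row lasts 1/8 s, in which the tool goes at most 62.5 mm and 10.7 degrees, less where a joint would pass 70% of its speed; a pose out of reach is approached as far as the arm can. A call is refused whole if a number of a shift passes 0.0625 or a number of a turn 10.7, either way. A call with a gripper value outside its range is refused whole. The fingers move at their own pace and stop on an object; FORCE is the grip in N (left out, the last holds). Time passes only in rows, so rows that do not move let the fingers close. It gives the time, the measured TCP pose, the force and the opening at its end, in the units of the state.
- monitor.sense(): the state, without advancing time (a new reading comes with each control period).
- vision.capture(name): name is "scene" or "side" or "wrist"; returns a dict with "color" (384x512x3 uint8, blue, green, red), "fovy" (degrees; the focal length in pixels is half the picture's height over the tangent of half this angle, whatever the lens; pixels are square), "cx", "cy" (the principal point, pixels), "T" (4x4, takes a point from camera to world coordinates); the wrist camera has in their place "T_tool_cam" (4x4, takes a point from camera to tool coordinates, whose origin is the TCP and whose axes are the tool frame's). Camera axes: x right, y down, z forward; pixel columns grow to the right and rows downward; lengths in mm; the calibration is good to about 2 mm. A picture is of the moment at which its call begins: read the wrist's pose just before it. There is no depth.
- workorder.finish_job(): hands the job in, once; it reports no verdict.
The state is a dict: "clock": time; "joint_pos": joint angles; "joint_velocities": joint speeds; "tau": joint torques, N m; "tcp_pos": TCP position; "tool_rot": TCP orientation; "contact_force": force on the tool from outside, world axes, zero at the start; "wrist_torque": the same for the moment, N m; "grip_width": finger opening in mm.
Only numpy, scipy, OpenCV 4.12 (cv2) and the standard library are available. Lean on these libraries where they do the work, as an engineer would, in place of code of your own. Each camera call takes 0.05 s, during which the arm holds its last target.

TASK

Take the black cassette out of the grey dock and work it down into the packed row in the aluminium rack, lengthwise in the middle, between the second and third cassette from the rigid end wall, easing them apart against the sprung end plate without forcing or toppling any. Press it firmly but without ramming until it bears on the support rail hidden under the row, upright and square with the others, then let go; leave everything else on the bench where it is.

Things in the scene. Friction and masses are not known exactly. Their poses are not given: they have to be found in the camera images.
- cassette_tab (a point): Grip point of the cassette to put away, in the upright tab centred on its top. The tab is 28 mm long (x), 10 mm thick (y), 45 mm tall. This point is on the tab's middle plane, 112 mm above the cassette's underside, 27 mm above the top of the block, 18 mm below the top of the tab. z up, x along the cassette (both ends alike).
- cassette: Cassette to put away: slick black plastic block 110 (x) x 18 (y) x 85 mm plus tab, about 180 g; origin at the centre of its underside. Foot: full-length wedge, 6 mm thick at the bottom, 18 mm at 16 mm up. Top bevelled: 18 mm thick at 71 mm, 6 mm at 85 mm. Starts upright in the dock. It may bear on the rail, row2 or row3 with at most 30 N each.
- dock: Fixed grey dock in which the cassette stands: base 150 x 75 mm, origin at the centre of its underside, floor 8 mm up; slot along its x between walls 21 mm apart (y), 40 mm above the table. Lift the cassette straight up.
- rack: Fixed aluminium rack; the row runs along its y. Origin on the table under it; floor 8 mm up; lips 16 mm high, inner faces at x = -65, 65. Under the row a 24 mm wide rail runs along y at x = 0, clamped anywhere from 2 to 10 mm above the floor: its height is not measured, the cassette stands on it. Rigid end wall at -y (inner face y = -70 mm, top 92 mm up), sprung follower at +y. Row1, row2 hardly give; row3 to row5 yield to +y.
- follower (a joint): Sprung end plate of the rack, sliding along the rack's +y, in m: 0 at rest (about 2 mm of play in the row), 0.016 with the cassette in, at most 0.028. Pushes back with 3 N at 0, 1.3 N more per 10 mm. It is damped (60 N per m/s). Friction holds a half-inserted cassette: it does not sink by its weight. Pushing it down takes up to 10 N before it meets the rail.
- row1: Loose cassette 1 of 5 in the row, counted from the rigid wall; block, wedge foot and bevelled top like the one to put away (160 g), but its tab is 22 mm long, 6 mm thick, 24 mm tall; its tab at x = -40 mm, and a recess in its foot clears the rail: it stands on the floor. Origin at the centre of its underside, axes as the rack's. Neighbours almost touch: only a V groove 12 mm wide opens between their tops.
- row2: Loose cassette 2 of 5 in the row, counted from the rigid wall; block, wedge foot and bevelled top like the one to put away (160 g), but its tab is 22 mm long, 6 mm thick, 24 mm tall; its tab at x = +40 mm, and a recess in its foot clears the rail: it stands on the floor. Origin at the centre of its underside, axes as the rack's. Neighbours almost touch: only a V groove 12 mm wide opens between their tops.
- row3: Loose cassette 3 of 5 in the row, counted from the rigid wall; block, wedge foot and bevelled top like the one to put away (160 g), but its tab is 22 mm long, 6 mm thick, 24 mm tall; its tab at x = -40 mm, and a recess in its foot clears the rail: it stands on the floor. Origin at the centre of its underside, axes as the rack's. Neighbours almost touch: only a V groove 12 mm wide opens between their tops.
- row4: Loose cassette 4 of 5 in the row, counted from the rigid wall; block, wedge foot and bevelled top like the one to put away (160 g), but its tab is 22 mm long, 6 mm thick, 24 mm tall; its tab at x = +40 mm, and a recess in its foot clears the rail: it stands on the floor. Origin at the centre of its underside, axes as the rack's. Neighbours almost touch: only a V groove 12 mm wide opens between their tops.
- row5: Loose cassette 5 of 5 in the row, counted from the rigid wall; block, wedge foot and bevelled top like the one to put away (160 g), but its tab is 22 mm long, 6 mm thick, 24 mm tall; its tab at x = -40 mm, and a recess in its foot clears the rail: it stands on the floor. Origin at the centre of its underside, axes as the rack's. Neighbours almost touch: only a V groove 12 mm wide opens between their tops.
- bin: Fixed blue bin 150 x 100 x 60 mm of black clips; dock and bin may be on either side. Origin under its centre.
- screwdriver: Bystander: screwdriver lying down.
- glue: Bystander: white bottle, 36 mm wide, 110 mm tall. Origin under its centre.
- can: Bystander: dark can, 70 mm wide, 100 mm tall. Origin under its centre.
- cup: Bystander: white cup, 80 mm wide, 80 mm tall. Origin under its centre.
- tape: Bystander: paper ring, 90 mm wide, 24 mm tall. Origin under its centre.
- clamp: Bystander: small steel vice, 50 x 30 mm. Origin under its centre.

How it is judged:
By the outcome, as a careful person would: the job done as asked, in the order asked, and still so for the second after the job is handed in, with the robot touching nothing.
It also fails if it takes over 70 s, if anything falls off the work surface, if the arm or the gripper's body presses on something with over 40 N, if the wrist force passes 120 N, or if a joint passes its speed limit or range.

## Working session

There is one attempt and no reset: what is moved stays moved. The work goes in short steps, Python scripts to look and compute and a shell command to move; the robot and the scene stay as the last step left them, time stands still between calls to the robot, and variables do not carry over. Pictures are saved under pics/ and viewed, and the job is handed in when it is done.

```bash
mkdir -p pics; ls
python3 - <<'E'
from rig import monitor, vision, workorder, bot
import cv2, json
s=monitor.sense(); print(s); print(bot.grip_point_offset)
for n in ["scene","side","wrist"]:
    c=vision.capture(n); cv2.imwrite(f"pics/{n}0.png",c["color"])
    print(n,c["fovy"],c["cx"],c["cy"],c.get("T",c.get("T_tool_cam")))
E
```

```text
pics
{'clock': 0.0, 'joint_pos': array([-1.40020739e+00,  3.26970065e-01, -1.93580787e-01,  1.05201097e+00,
       -7.25413466e-06,  1.43664183e+00]), 'joint_velocities': array([ 2.22598751e-03,  1.19761514e-03,  5.35821306e-04, -1.87136622e-03,
        4.47567795e-05,  7.06433536e-04]), 'tau': array([-1.76705362e-03, -4.43398869e+01,  2.62444174e+01,  1.56873150e-02,
       -1.38532750e-04,  9.43503409e-07]), 'tcp_pos': array([ 164.95882498, -524.06450593,  230.48876352]), 'tool_rot': array([ 0.57052953, -0.5696667 ,  0.41876649, -0.41786425]), 'contact_force': array([ 0.46633909,  0.22152314, -0.46744035]), 'wrist_torque': array([-0.00237892, -0.01767958, -0.00674511]), 'grip_width': 85.52187619696153}
18.700000000000003
scene 51.14554536401921 252.08422271585107 189.7668334498603 [[-1.51960115e-01  7.39745756e-01 -6.55503120e-01  1.16751190e+03]
 [ 9.88295284e-01  1.04705927e-01 -1.10946382e-01  7.21217125e+01]
 [-1.34370538e-02 -6.64690067e-01 -7.46998367e-01  7.57321017e+02]
 [ 0.00000000e+00  0.00000000e+00  0.00000000e+00  1.00000000e+00]]
side 57.6983161369431 263.5757959240326 195.5081900206787 [[-9.94432152e-01 -6.81886645e-02  8.03430247e-02  5.21740164e+02]
 [-1.04060801e-01  5.15222680e-01 -8.50715545e-01  7.87485083e+02]
 [ 1.66146083e-02 -8.54339450e-01 -5.19449766e-01  6.04410210e+02]
 [ 0.00000000e+00  0.00000000e+00  0.00000000e+00  1.00000000e+00]]
wrist 68.79927675817247 255.44716962080432 191.38292531905782 [[ 9.99999784e-01 -6.53025534e-04 -7.62358935e-05  9.11757768e-01]
 [-1.26311512e-04 -3.04619335e-01  9.52474170e-01 -1.42547708e+02]
 [-6.45212881e-04 -9.52473955e-01 -3.04619352e-01  7.77992027e+01]
 [ 0.00000000e+00  0.00000000e+00  0.00000000e+00  1.00000000e+00]]
```

View pics/scene0.png

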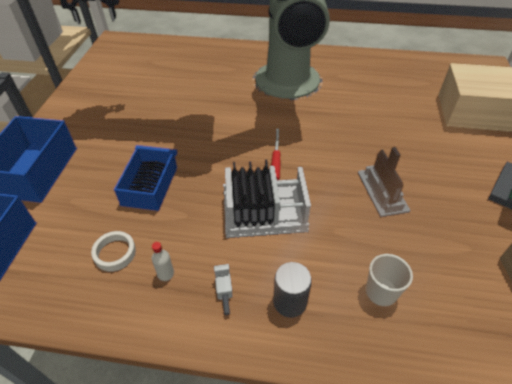

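View pics/side0.png

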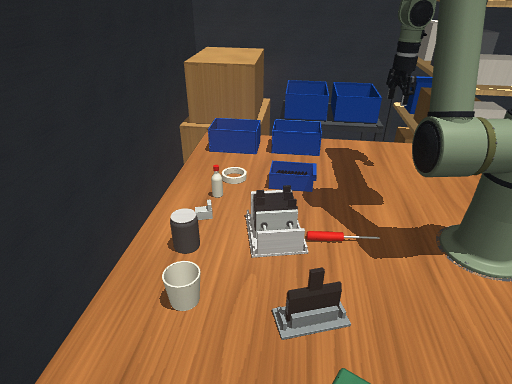

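View pics/wrist0.png

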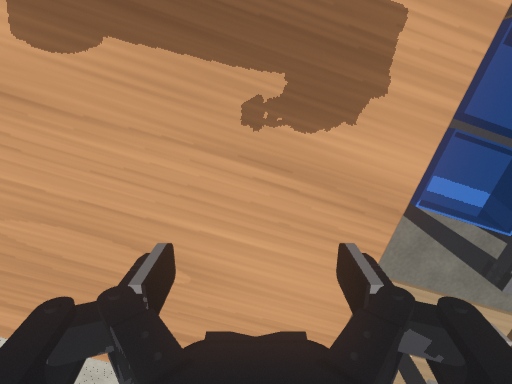

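```bash
cat > h.py <<'E'
import numpy as np, cv2
from rig import monitor, vision, workorder, bot
from scipy.spatial.transform import Rotation as R
def tool():
    s=monitor.sense(); q=s['tool_rot']; return R.from_quat([q[1],q[2],q[3],q[0]]).as_matrix(), s['tcp_pos'], s
def cam(n):
    if n=='wrist':
        Rm,p,s=tool()
    c=vision.capture(n)
    if n=='wrist':
        T=np.eye(4);T[:3,:3]=Rm;T[:3,3]=p; c['T']=T@c['T_tool_cam']
    f=192/np.tan(np.radians(c['fovy']/2))
    return c,f
def save(c,f,name):
    cv2.imwrite(f'pics/{name}.png',c['color']); np.savez(f'pics/{name}.npz',T=c['T'],f=f,cx=c['cx'],cy=c['cy'])
def crop(name,u0,v0,w,h,k,out):
    im=cv2.imread(f'pics/{name}.png')[v0:v0+h,u0:u0+w]
    im=cv2.resize(im,None,fx=k,fy=k,interpolation=cv2.INTER_CUBIC)
    for i in range(0,w,10):
        cv2.line(im,(i*k,0),(i*k,6 if i%50 else 14),(0,255,255),1)
        if (u0+i)%20==0: cv2.putText(im,str(u0+i),(i*k,24),0,0.4,(0,255,255),1)
    for j in range(0,h,10):
        cv2.line(im,(0,j*k),(6,j*k),(0,255,255),1)
        if (v0+j)%20==0: cv2.putText(im,str(v0+j),(8,j*k+4),0,0.4,(0,255,255),1)
    cv2.imwrite(f'pics/{out}.png',im)
def ray(name,u,v):
    d=np.load(f'pics/{name}.npz'); T=d['T']
    r=T[:3,:3]@np.array([(u-d['cx'])/d['f'],(v-d['cy'])/d['f'],1]); return T[:3,3],r/np.linalg.norm(r)
def atz(name,u,v,z):
    o,r=ray(name,u,v); return o+r*(z-o[2])/r[2]
def tri(*obs):
    A=np.zeros((3,3));b=np.zeros(3)
    for n,u,v in obs:
        o,r=ray(n,u,v);P=np.eye(3)-np.outer(r,r);A+=P;b+=P@o
    x=np.linalg.solve(A,b)
    res=[np.linalg.norm((np.eye(3)-np.outer(r,r))@(x-o)) for o,r in [ray(*q) for q in obs]]
    return x,np.round(res,1)
def proj(name,P):
    d=np.load(f'pics/{name}.npz'); p=np.linalg.inv(d['T'])@np.append(P,1); return d['cx']+d['f']*p[0]/p[2], d['cy']+d['f']*p[1]/p[2]
E
python3 - <<'E'
from h import *
for n in ['scene','side','wrist']:
    c,f=cam(n); save(c,f,n+'1')
crop('scene1',350,140,70,80,8,'c1'); crop('side1',260,260,100,80,8,'c2')
crop('scene1',210,155,105,85,7,'c3'); crop('side1',235,180,85,80,8,'c4')
E
```

```text
(no output)
```

View pics/c1.png

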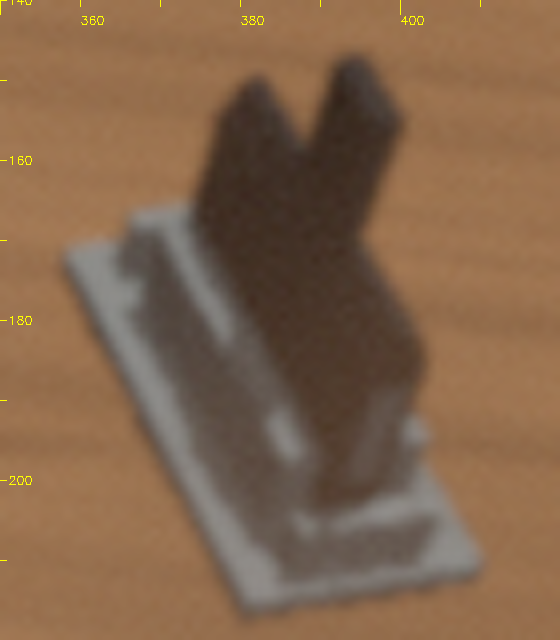

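View pics/c2.png

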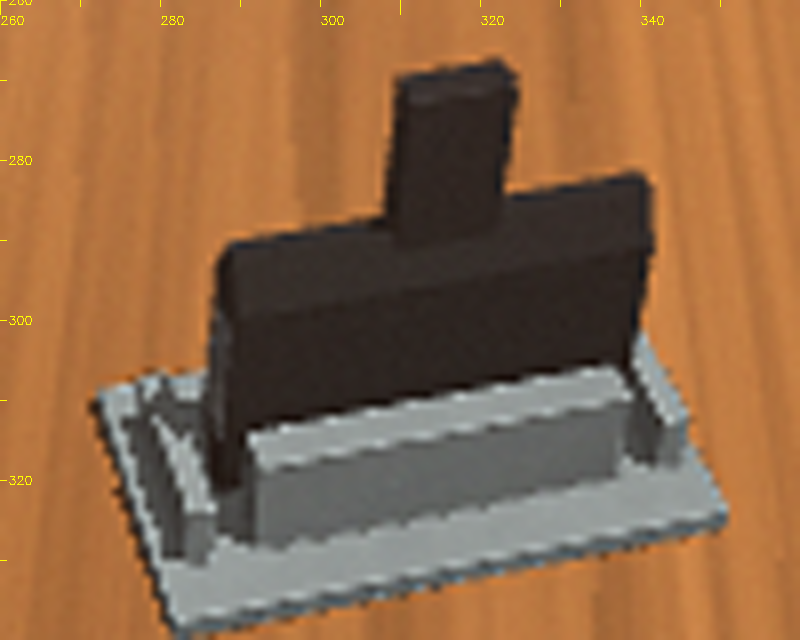

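View pics/c3.png

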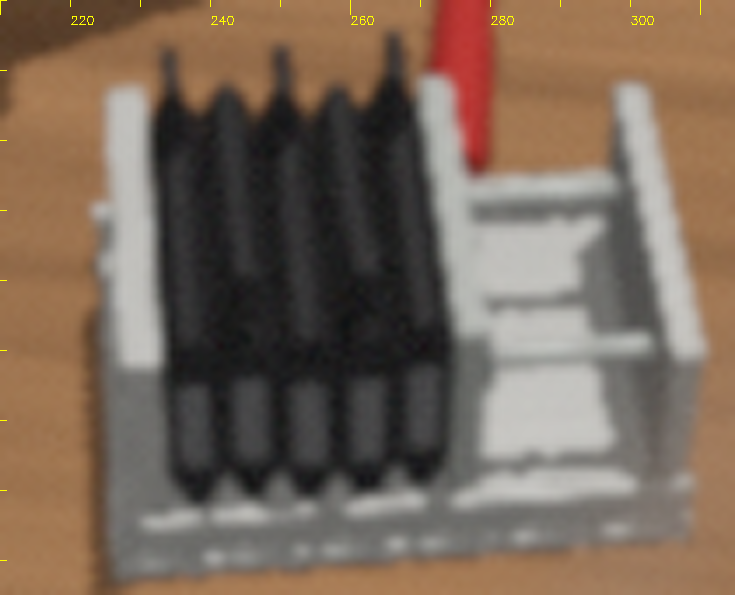

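View pics/c4.png

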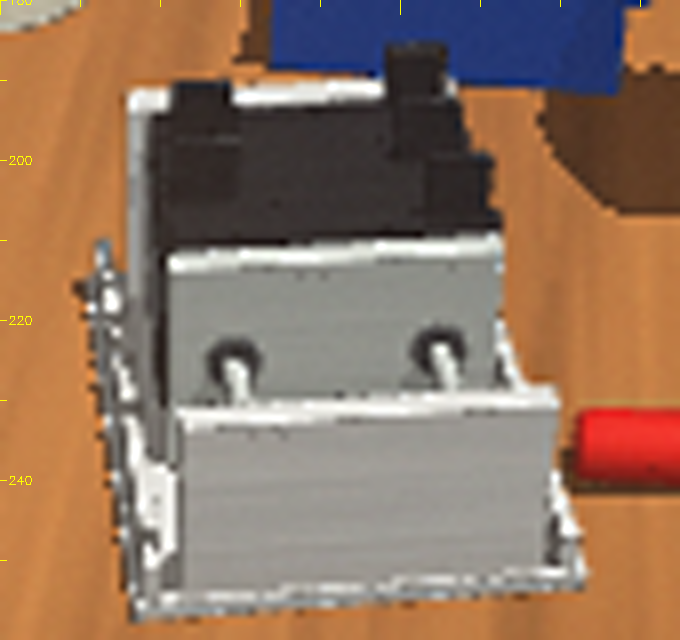

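Run:
```python
from h import *
np.set_printoptions(precision=1,suppress=True)
print('tabtop',tri(('scene1',396,150.5),('side1',315.8,270)))
# dock base (floor plate top z8)
print('scene dock', [atz('scene1',u,v,4) for u,v in [(358,171),(380.5,216),(409.5,211.5)]])
print('side dock', [atz('side1',u,v,4) for u,v in [(272,310),(282,338.5),(350.5,325.5)]])
# block ends top ridge z=8+85
print('ridge side',[atz('side1',u,v,93) for u,v in [(289,290),(340,281.5)]], 'tabtop side',[atz('side1',u,v,138) for u,v in [(309,270.5),(322.5,268)]])
# rack
print('wall top scene',[atz('scene1',u,v,92) for u,v in [(225.5,168),(231,167.5),(227.5,207),(233,207)]])
print('follower/outer', [atz('scene1',u,v,92) for u,v in [(270,166),(300,167),(308,205.5),(274.5,203)]])
print('base', [atz('scene1',u,v,0) for u,v in [(226.5,237.5),(308.5,231.5)]])
print('side wall far',[atz('side1',u,v,92) for u,v in [(251,191.5),(291.5,191)]])
print('side foll',[atz('side1',u,v,92) for u,v in [(256,213),(298,210)]])
print('side out',[atz('side1',u,v,92) for u,v in [(257.5,232),(305,229)]])
print('side base',[atz('side1',u,v,4) for u,v in [(252,256.5),(308,252.5)]])
print('scene tabs',[atz('scene1',u,v,8+85+24) for u,v in [(234.3,163),(250.5,162.5),(266.5,160.5)]])
```

```text
tabtop (array([465.2, 282.6, 139. ]), array([1.6, 1.6]))
scene dock [array([402.9, 224. ,   4. ]), array([545.9, 273.3,   4. ]), array([522.4, 342.1,   4. ])]
side dock [array([547.2, 273.9,   4. ]), array([521.6, 342. ,   4. ]), array([382.7, 294.7,   4. ])]
ridge side [array([514.5, 297.4,  93. ]), array([413. , 262.1,  93. ])] tabtop side [array([479.2, 286.3, 138. ]), array([453.3, 276.2, 138. ])]
wall top scene [array([525.1, -98.5,  92. ]), array([521.7, -86.1,  92. ]), array([639.9, -71.3,  92. ]), array([638.2, -59.6,  92. ])]
follower/outer [array([504.2,   3.5,  92. ]), array([497.8,  73.2,  92. ]), array([611.5,  98.6,  92. ]), array([614.6,  26.9,  92. ])]
base [array([655.6, -76.1,   0. ]), array([612.1, 108.1,   0. ])]
side wall far [array([639.2, -69.1,  92. ]), array([523.3, -87.4,  92. ])]
side foll [array([611.5,  38.4,  92. ]), array([502.6,  10. ,  92. ])]
side out [array([597.9, 118.8,  92. ]), array([483.8,  92.2,  92. ])]
side base [array([612.7, 108.5,   4. ]), array([469.1,  74.9,   4. ])]
scene tabs [array([530.8, -75.4, 117. ]), array([524.1, -39.2, 117. ]), array([512.6,  -4. , 117. ])]
```

Run:
```python
from h import *
np.set_printoptions(precision=3,suppress=True)
Rm,p,s=tool(); print(Rm,p)
for n,a in (('x',0),('z',2)): print(n,np.degrees(np.arctan2(Rm[1,a],Rm[0,a])))
d=np.array([465.5,282,230])-p; print(d,Rm.T@d)
```

```text
[[ 0.3   -0.     0.954]
 [-0.954  0.001  0.3  ]
 [-0.001 -1.     0.   ]] [ 165.033 -524.493  231.025]
x -72.53786373870632
z 17.462134449029218
[300.467 806.493  -1.025] [-679.162    1.42   528.629]
```

```bash
python3 -m crank '{"claw":[0.05,0.05,0.05,0.05,0.05,0.05,0.05,0.05,0.05,0.05,0.05,0.05,0.05,0.05,0.05,0.05,0.05,0.05],"offset":[[0,0,0],[0,0,0],[0,0,0],[0,0,0],[0,0,0],[0,0,0],[0,0,0],[0,0,0],[0,0,0],[0,0,0],[0,0,0],[0,0,0],[0,0,0],[0,0,0],[0,0,0],[0,0,0],[0,0,0],[0,0,0]],"delta_rot":[[0,-10.08,0],[0,-10.08,0],[0,-10.08,0],[0,-10.08,0],[0,-10.08,0],[0,-10.08,0],[0,-10.08,0],[0,-10.08,0],[0,-10.08,0],[0,-10.08,0],[0,-10.08,0],[0,-10.08,0],[0,-10.08,0],[0,-10.08,0],[0,-10.08,0],[0,-10.08,0],[0,-10.08,0],[0,-10.08,0]]}' 40
python3 - <<'E'
from h import *
np.set_printoptions(precision=3,suppress=True)
Rm,p,s=tool(); print(p,s['joint_pos'],s['clock'])
for n,a in (('x',0),('z',2)): print(n,np.degrees(np.arctan2(Rm[1,a],Rm[0,a])))
d=np.array([465.5,282,230])-p; print(d,Rm.T@d)
E
```

```text
clock: 2.55
tcp_pos: [165.1, -524.6, 231.2]
tool_rot: [-0.409, 0.409, 0.577, -0.576]
contact_force: [0.1, -0.4, 0.3]
grip_width: 50.2
[ 165.079 -524.605  231.192] [-1.4    0.326 -0.193  1.052  0.    -1.736] 2.55
x 109.23741271310567
z -160.76258766414838
[300.421 806.605  -1.192] [ 662.582    1.326 -549.409]
```

```bash
python3 -m crank '{"claw":[0.05,0.05,0.05,0.05,0.05,0.05,0.05,0.05,0.05,0.05,0.05],"offset":[[0.0442,0,-0.0366],[0.0442,0,-0.0366],[0.0442,0,-0.0366],[0.0442,0,-0.0366],[0.0442,0,-0.0366],[0.0442,0,-0.0366],[0.0442,0,-0.0366],[0.0442,0,-0.0366],[0.0442,0,-0.0366],[0.0442,0,-0.0366],[0.0442,0,-0.0366]],"delta_rot":[[0,0,0],[0,0,0],[0,0,0],[0,0,0],[0,0,0],[0,0,0],[0,0,0],[0,0,0],[0,0,0],[0,0,0],[0,0,0]]}'
python3 - <<'E'
from h import *
c,f=cam('wrist'); save(c,f,'w2')
E
python3 -m crank '{"claw":[0.05,0.05,0.05,0.05,0.05],"offset":[[0.0442,0,-0.0366],[0.0442,0,-0.0366],[0.0442,0,-0.0366],[0.0442,0,-0.0366],[0,0,0]],"delta_rot":[[0,0,0],[0,0,0],[0,0,0],[0,0,0],[0,0,0]]}'
python3 - <<'E'
from h import *
c,f=cam('wrist'); save(c,f,'w3')
E
```

```text
clock: 3.92
tcp_pos: [389.0, 67.7, 231.6]
tool_rot: [-0.411, 0.411, 0.576, -0.575]
contact_force: [2.1, -1.1, -0.6]
grip_width: 49.7
clock: 4.6
tcp_pos: [470.4, 283.5, 230.5]
tool_rot: [-0.41, 0.41, 0.576, -0.576]
contact_force: [0.2, -1.0, 0.4]
grip_width: 49.8
```

View pics/w2.png

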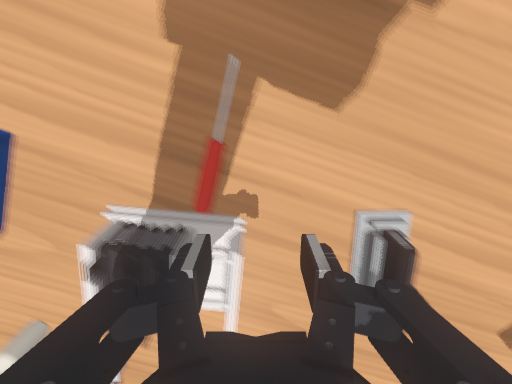

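View pics/w3.png

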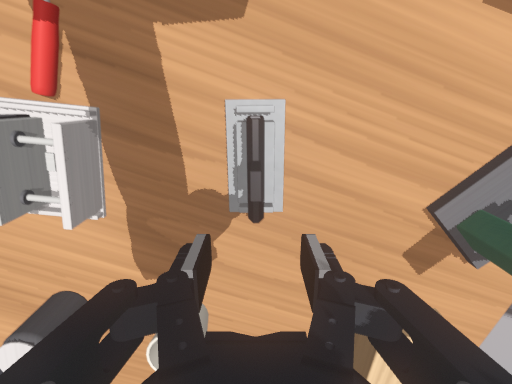

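Run:
```python
from h import *
crop('w3',215,90,80,140,5,'c5')
Rm,p,s=tool(); print(p, np.degrees(np.arctan2(Rm[1,0],Rm[0,0])), s['joint_pos'])
```

```text
[469.48715364 281.56543481 230.51176839] 109.05737826886026 [ 4.05489507e-01  3.22900759e-01 -1.99345838e-01  1.04974789e+00
 -2.13509675e-04  7.28758144e-02]
```

View pics/c5.png

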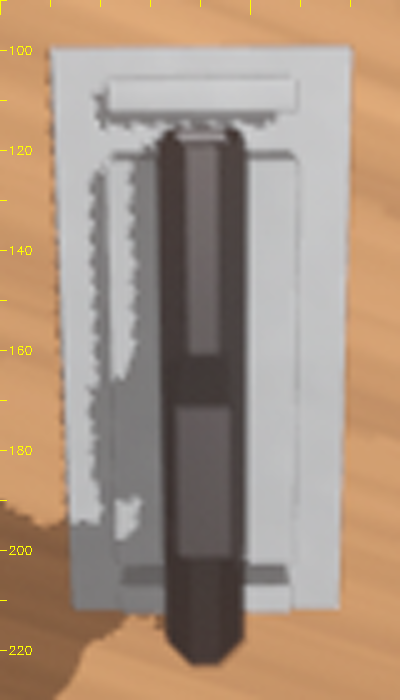

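Run:
```python
from h import *
np.set_printoptions(precision=1,suppress=True)
Rm,p,s=tool()
t=np.mean([atz('w3',u,v,138) for u,v in [(250.5,171.5),(261,171.5),(261.5,201),(250.5,201)]],0); print('tab',t)
c=[atz('w3',u,v,6) for u,v in [(225.3,99.5),(285.2,99.5),(283,212),(229.3,212)]]; print('dock',c,np.mean(c,0))
for a,b in((0,3),(1,2)):
  d=c[b]-c[a];print(np.degrees(np.arctan2(d[1],d[0])))
d=c[1]-c[0];print(np.degrees(np.arctan2(d[1],d[0])))
r1=atz('w3',255.3,119.5,93);r2=atz('w3',255.6,161,93);d=r2-r1;print(r1,r2,np.degrees(np.arctan2(d[1],d[0])))
e=np.array([atz('w3',u,v,138) for u,v in [(250.5,171.5),(261,171.5),(261.5,201),(250.5,201)]]);print(e)
print('3view',tri(('scene1',396,150.5),('side1',315.8,270),('w3',255.8,186.2)))
for tgt in (t,):print('tool delta',Rm.T@(np.array([tgt[0],tgt[1],120-18.7])-p))
for n in('w3','scene1','side1'):print(n,proj(n,np.array([466,282.5,138])))
```

```text
tab [463.5 280.5 138. ]
dock [array([406.7, 220.8,   6. ]), array([382.3, 291.2,   6. ]), array([523.9, 342.1,   6. ]), array([548.7, 270.7,   6. ])] [465.4 281.2   6. ]
19.38112241402533
19.793754606058837
109.11754171818683
[412.4 262.2  93. ] [450.9 275.9  93. ] 19.53505203850168
[[452.3 271.7 138. ]
 [449.3 280.2 138. ]
 [474.6 289.6 138. ]
 [477.8 280.4 138. ]]
3view (array([464.3, 281.6, 137.9]), array([1.7, 2.2, 1.5]))
tool delta [  1.  129.2   5.9]
w3 (np.float64(257.1191640055742), np.float64(189.79186396365688))
scene1 (np.float64(396.14613265226785), np.float64(151.72269534263717))
side1 (np.float64(315.9192681638417), np.float64(269.7144957602718))
```

```bash
python3 -m crank '{"claw":[0.05,0.05,0.05,0.05,0.05,0.05],"offset":[[0.0013,0.01,0.0048],[0,0.03,0],[0,0.03,0],[0,0.03,0],[0,0.029,0],[0,0,0]],"delta_rot":[[0,0,0],[0,0,0],[0,0,0],[0,0,0],[0,0,0],[0,0,0]]}'
python3 - <<'E'
from h import *
c,f=cam('wrist'); save(c,f,'w4');
c,f=cam('side'); save(c,f,'s4'); crop('s4',240,180,150,160,4,'c6'); print(tool()[1])
E
```

```text
clock: 5.4
tcp_pos: [462.1, 277.8, 100.4]
tool_rot: [0.413, -0.411, -0.573, 0.577]
contact_force: [-0.1, 0.0, -0.3]
grip_width: 49.9
[464.53205108 279.22386175 102.93712053]
```

View pics/w4.png

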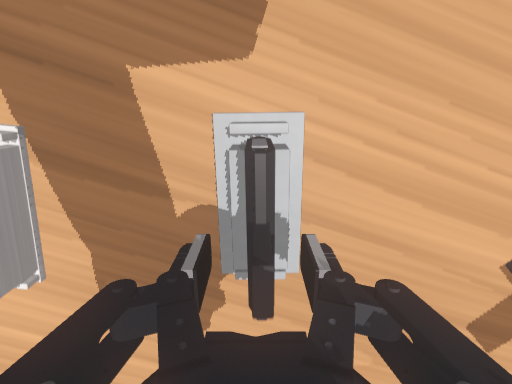

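View pics/c6.png

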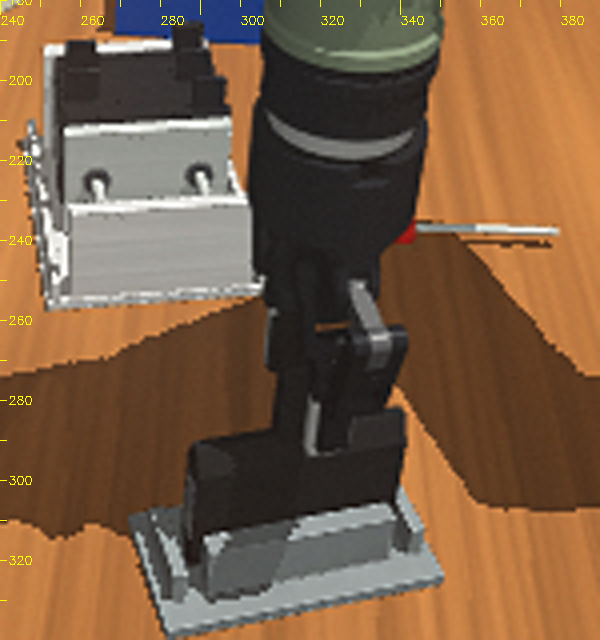

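```bash
python3 -m crank '{"claw":[0.05,0.05],"offset":[[0,0,0],[0,0,0]],"delta_rot":[[0,0,0],[0,0,0]]}'
python3 - <<'E'
from h import *
c,f=cam('wrist'); save(c,f,'w5');crop('w5',190,220,130,110,6,'c7')
Rm,p,s=tool(); print(p, np.degrees(np.arctan2(Rm[1,0],Rm[0,0])))
E
```

```text
clock: 5.75
tcp_pos: [465.4, 280.3, 103.5]
tool_rot: [-0.411, 0.412, 0.576, -0.575]
contact_force: [0.2, -0.0, 0.2]
grip_width: 49.9
[465.26568655 280.34403492 103.21404664] 108.9030186677998
```

View pics/c7.png

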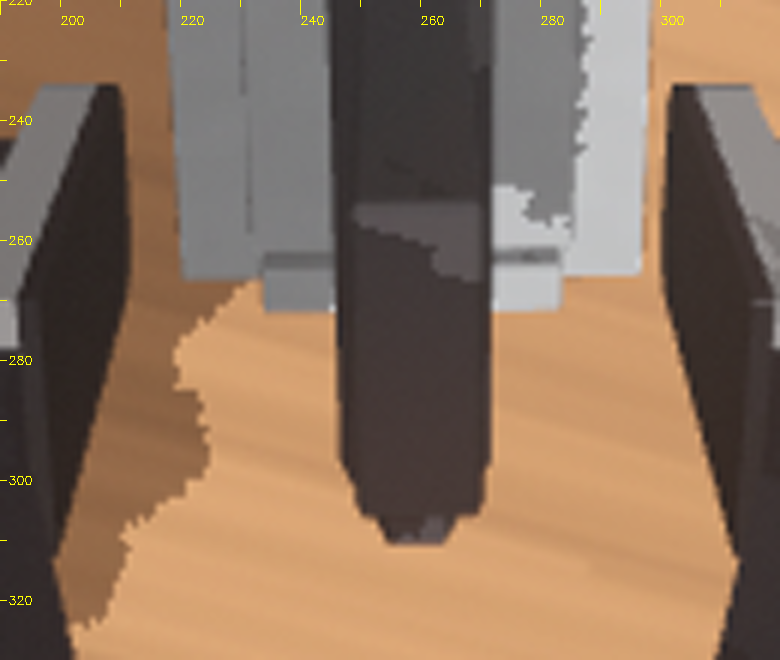

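Run:
```python
from h import *
np.set_printoptions(precision=1,suppress=True)
Rm,p,s=tool()
for u,v in [(247,254),(268.5,254),(248,297),(270,297),(249.5,305),(268,305)]:
    q=atz('w5',u,v,138); print(q, Rm.T@(q-p))
print(Rm.T@(np.array([464.5,281.3,101.3])-p))
```

```text
[452.6 271.  138. ] [ -4.7 -34.8  15. ]
[449.5 279.9 138. ] [  4.7 -34.8  15. ]
[473.7 278.5 138. ] [ -4.5 -34.8  -7.4]
[470.4 288.1 138. ] [  5.7 -34.8  -7.4]
[477.7 280.6 138. ] [ -3.8 -34.8 -11.9]
[474.9 288.7 138. ] [  4.8 -34.8 -11.9]
[1.2 1.9 0.4]
```

```bash
python3 -m crank '{"claw":[0.05,0.03,0.012,0.004,0.0,0.0,0.0],"offset":[[0.0006,0.0017,0.001],[0,0,0],[0,0,0],[0,0,0],[0,0,0],[0,0,0],[0,0,0]],"delta_rot":[[0,0,0],[0,0,0],[0,0,0],[0,0,0],[0,0,0],[0,0,0],[0,0,0]]}' 80
python3 - <<'E'
from h import *
print(tool())
c,f=cam('wrist'); save(c,f,'w6')
E
```

```text
clock: 6.68
tcp_pos: [463.7, 280.5, 100.7]
tool_rot: [-0.411, 0.411, 0.575, -0.575]
contact_force: [0.6, 0.7, -0.5]
grip_width: 9.1
(array([[-3.24052723e-01,  2.04539923e-04, -9.46039001e-01],
       [ 9.46038989e-01,  3.37211282e-04, -3.24052646e-01],
       [ 2.52733321e-04, -9.99999922e-01, -3.02776976e-04]]), array([463.66835043, 280.50231171, 100.68665896]), {'clock': 6.675, 'joint_pos': array([ 4.07695606e-01,  4.34882430e-01, -3.95007021e-01,  7.40585398e-01,
        2.28473387e-04,  7.76854228e-02]), 'joint_velocities': array([ 0.00057653,  0.00039789, -0.00043571, -0.00040831, -0.00160451,
       -0.00025141]), 'tau': array([-3.03823287e-01, -4.52835095e+01,  2.15786308e+01,  1.42757809e-01,
       -2.42741117e-01,  2.41944093e-03]), 'tcp_pos': array([463.66835043, 280.50231171, 100.68665896]), 'tool_rot': array([-0.41109053,  0.41106959,  0.57547648, -0.57519839]), 'contact_force': array([ 0.62175993,  0.65571427, -0.5231024 ]), 'wrist_torque': array([ 0.21951509, -0.00055167, -0.04103975]), 'grip_width': 9.142837293068451})
```

View pics/w6.png

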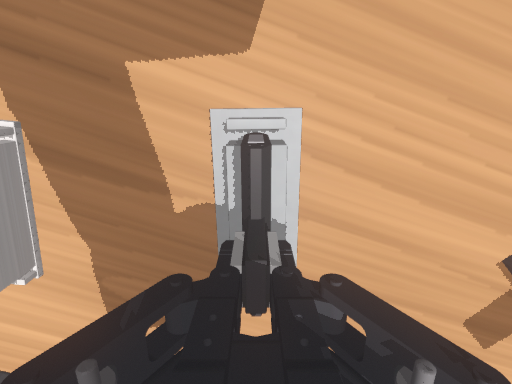

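```bash
python3 -m crank '{"claw":[0,0,0,0,0,0,0,0],"offset":[[0,-0.005,0],[0,-0.01,0],[0,-0.02,0],[0,-0.03,0],[0,-0.035,0],[0,-0.03,0],[0,-0.02,0],[0,0,0]],"delta_rot":[[0,0,0],[0,0,0],[0,0,0],[0,0,0],[0,0,0],[0,0,0],[0,0,0],[0,0,0]]}' 80
python3 -m crank '{"claw":[0,0,0,0,0,0,0,0,0,0,0,0,0,0],"offset":[[-0.01,0,0],[-0.02,0,0],[-0.03,0,0],[-0.04,0,0],[-0.045,0,0],[-0.045,0,0],[-0.045,0,0],[-0.04,0,0],[-0.03,0,0],[-0.02,0,0],[-0.01,0,0],[0,0,0],[0,0,0],[0,0,0]],"delta_rot":[[0,0,0],[0,0,0],[0,0,0],[0,0,0],[0,0,0],[0,0,0],[0,0,0],[0,0,0],[0,1.4,0],[0,1.4,0],[0,1.4,0],[0,1.4,0],[0,0,0],[0,0,0]]}'
python3 - <<'E'
from h import *
Rm,p,s=tool(); print(p,np.degrees(np.arctan2(Rm[1,0],Rm[0,0])),s['contact_force'],s['wrist_torque'],s['grip_width'])
for n in('wrist','scene','side'):
    c,f=cam(n); save(c,f,n+'7')
E
```

```text
clock: 7.72
tcp_pos: [464.5, 280.7, 252.6]
tool_rot: [-0.41, 0.412, 0.576, -0.574]
contact_force: [0.6, -0.1, -1.7]
grip_width: 9.1
clock: 9.48
tcp_pos: [571.0, -35.9, 250.7]
tool_rot: [-0.438, 0.438, 0.555, -0.555]
contact_force: [0.4, -0.2, -2.3]
grip_width: 9.0
[570.97289691 -35.94620206 250.70045173] 103.38355332762707 [ 0.39959598 -0.16327942 -2.32434849] [ 0.02812262 -0.00770184  0.01950345] 9.034355967302702
```

View pics/wrist7.png

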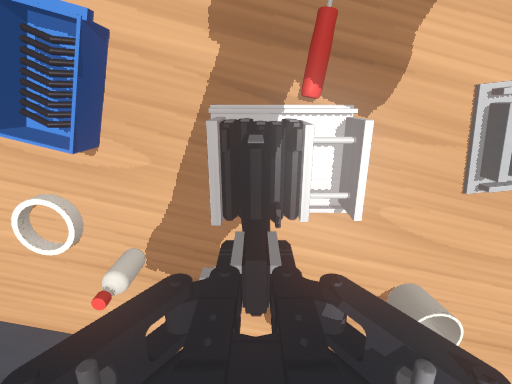

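View pics/scene7.png

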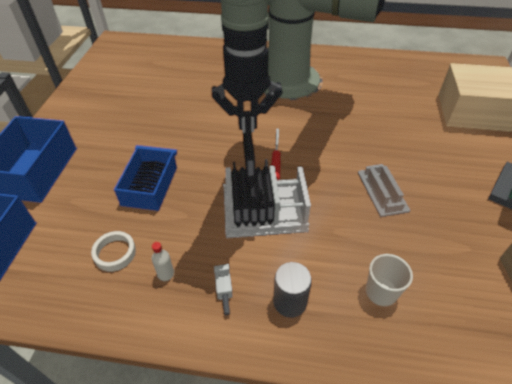

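View pics/side7.png

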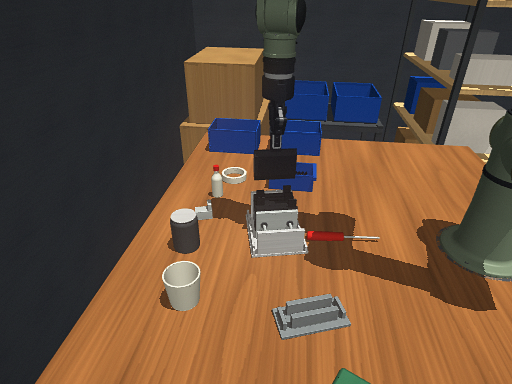

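Run:
```python
from h import *
crop('wrist7',200,95,180,140,4,'c8'); crop('wrist7',200,100,120,50,6,'c9')
```

```text
(no output)
```

View pics/c8.png

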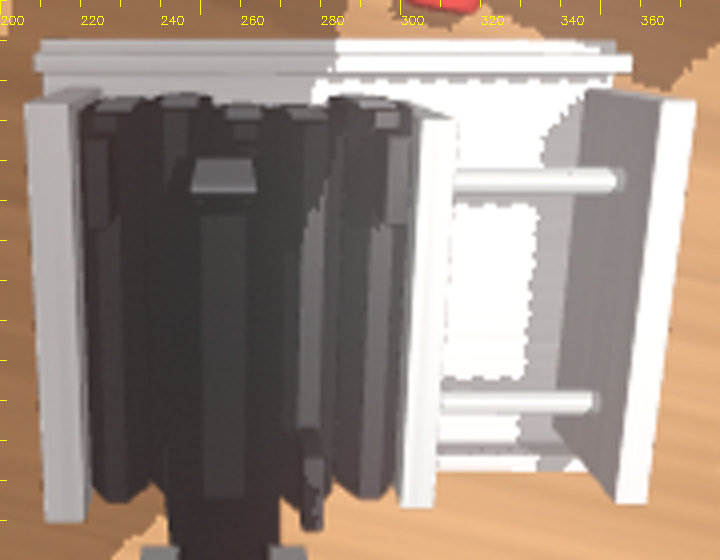

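View pics/c9.png

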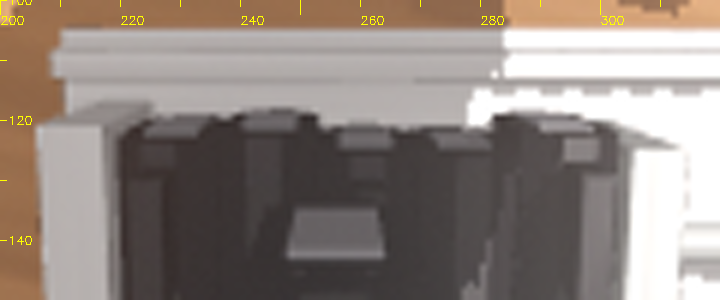

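```bash
python3 -m crank '{"claw":[0,0,0,0,0,0,0],"offset":[[0.02,0,0],[0.03,0.01,0],[0.02,0.02,0],[0.005,0.01,0],[0,0,0],[0,0,0],[0,0,0]],"delta_rot":[[0,0,0],[0,0,0],[0,0,0],[0,0,0],[0,0,0],[0,0,0],[0,0,0]]}'
python3 - <<'E'
from h import *
Rm,p,s=tool(); print(p,np.degrees(np.arctan2(Rm[1,0],Rm[0,0])),s['contact_force'],s['wrist_torque'],s['grip_width'])
c,f=cam('wrist'); save(c,f,'w8'); crop('w8',110,90,160,150,5,'c10')
E
```

```text
clock: 10.5
tcp_pos: [554.6, 35.4, 211.3]
tool_rot: [-0.439, 0.439, 0.555, -0.554]
contact_force: [-0.3, -0.5, -1.9]
grip_width: 9.0
[554.61426594  35.44806052 211.30040202] 103.24478776753146 [-0.29542505 -0.54696339 -1.86231579] [-0.03693814 -0.03923887 -0.01680594] 8.966036349484886
```

View pics/w8.png

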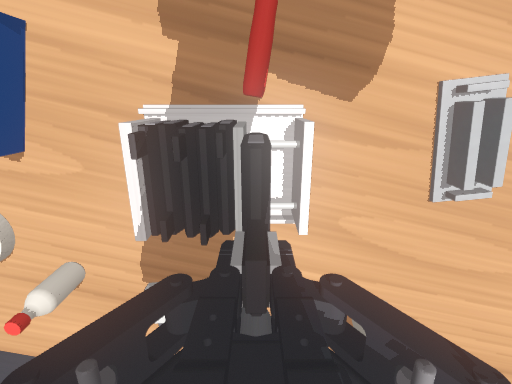

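View pics/c10.png

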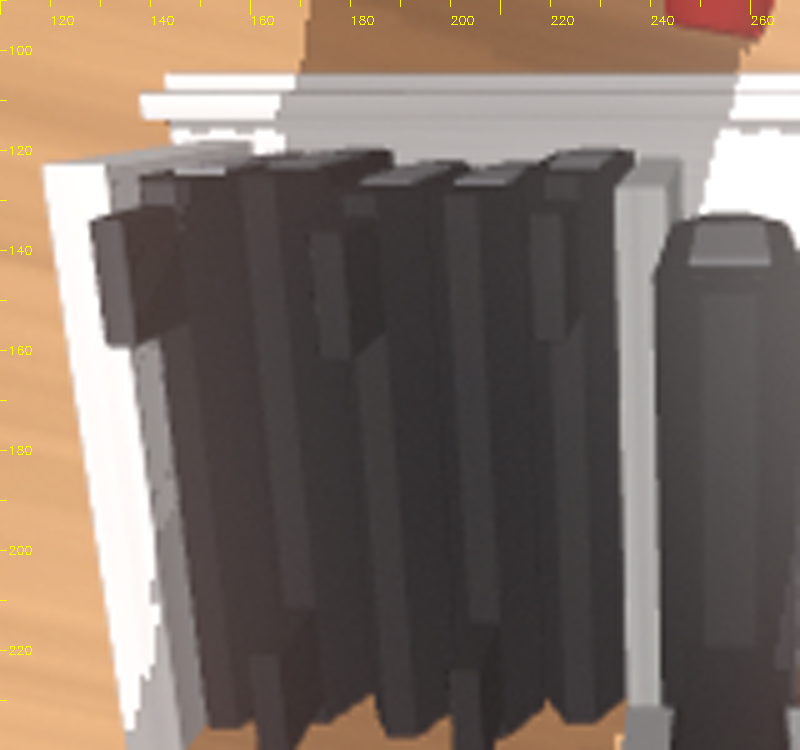

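Run:
```python
from h import *
im=cv2.imread('pics/w8.png').astype(float); im=np.clip((im-25)*3,0,255).astype(np.uint8); cv2.imwrite('pics/w8e.png',im)
crop('w8e',135,115,110,130,6,'c11')
```

```text
(no output)
```

View pics/c11.png

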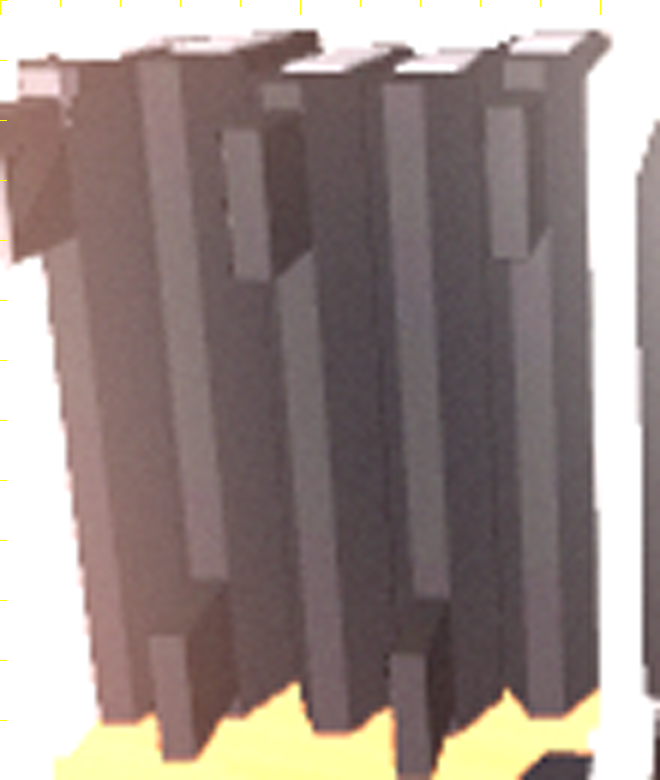

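```bash
cat > m.py <<'E'
from h import *
np.set_printoptions(precision=1,suppress=True)
def P(X,Y,z=93): return atz('w8',135+X/6,115+Y/6,z)
rid={1:[(260,45,82),(715,99,135)],2:[(65,139,180),(575,191,227)],3:[(90,262,300),(265,276,315),(730,312,350)],4:[(85,383,424),(595,413,449)],5:[(60,503,544),(270,511,550),(710,528,566)]}
L={}
for k,v in rid.items():
    a=np.array([P((l+r)/2,Y) for Y,l,r in v]); w=[np.linalg.norm(P(l,Y)-P(r,Y)) for Y,l,r in v]
    d=a[-1]-a[0]; L[k]=a; print(k,a[0],a[-1],'ang',np.degrees(np.arctan2(d[1],d[0])),'w',np.round(w,1))
E
python3 - <<'E'
from m import *
# wall inner/follower at z=92+? (wall top 92)
print('follower front edge',[atz('w8',u,v,93) for u,v in [(234,122),(236.5,230)]])
th=np.radians(13.2); n=np.array([-np.sin(th),np.cos(th)]);x=np.array([np.cos(th),np.sin(th)])
for k,a in L.items(): print(k,(a[:,:2]@n))
Rm,p,s=tool(); print('tool n',p[:2]@n,'x',p[:2]@x)
# x extents: ends of ridge
for k,Y0,Xc0,Y1,Xc1 in [(1,62,20,720,117),(3,75,281,733,331),(5,60,520,716,547)]:
    a=P(Xc0,Y0)[:2]@x;b=P(Xc1,Y1)[:2]@x;print(k,a,b,b-a,(a+b)/2)
for k,u,v in [('near lip outer',138,112)]: pass
# held cassette in cam: ridge at z=TCP-93+85
z=p[2]-92.7+85
for u0,u1,v in [(249.8,261.8,150),(250.2,261.2,218)]:
    q=(atz('w8',u0,v,z)+atz('w8',u1,v,z))/2; print('held ridge tool',Rm.T@(q-p), np.linalg.norm(atz('w8',u0,v,z)-atz('w8',u1,v,z)))
E
```

```text
1 [552.  -72.5  93. ] [628.8 -54.8  93. ] ang 12.991620618020729 w [5.8 6.2]
2 [518.8 -61.7  93. ] [599.6 -43.   93. ] ang 13.02798968180095 w [6.2 6. ]
3 [518.2 -43.2  93. ] [623.3 -18.6  93. ] ang 13.164050702560116 w [5.8 6.1 6.5]
4 [513.2 -25.2  93. ] [594.7  -6.3  93. ] ang 13.030940671540295 w [6.2 6. ]
5 [505.4  -8.1  93. ] [611.1  16.7  93. ] ang 13.253234433672127 w [6.2 6.1 6.5]
follower front edge [array([500.4,   1.7,  93. ]), array([605. ,  26.3,  93. ])]
1 [-196.6 -196.9]
2 [-178.5 -178.8]
3 [-160.4 -160.3 -160.5]
4 [-141.7 -142. ]
5 [-123.3 -123.4 -123.2]
tool n -92.07171473678908 x 547.9059713397539
1 490.52903958671163 600.6627227392595 110.13368315254786 545.5958811629855
3 492.4473964903628 603.1160103225776 110.66861383221482 547.7817034064702
5 490.21932455996085 599.8711143523764 109.65178979241551 545.0452194561686
held ridge tool [-0.8  7.6 53.3] 6.449474212598379
held ridge tool [-0.9  7.7 13.7] 6.387608066045959
```

Run:
```python
from h import *
crop('w8',225,95,95,140,6,'c12')
for i in range(1): print(tool()[1])
```

```text
[554.45435063  35.47572628 211.16094221]
```

View pics/c12.png

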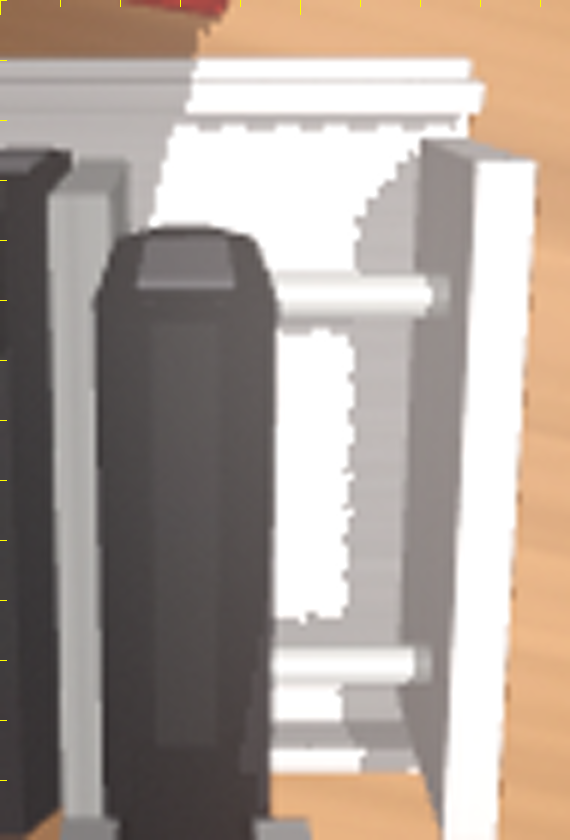

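Run:
```python
from h import *
np.set_printoptions(precision=4,suppress=True)
Rm,p,s=tool(); d=np.load('pics/w8.npz')
print(Rm.T@d['T'][:3,:3], Rm.T@(d['T'][:3,3]-p), d['cx'],d['cy'],d['f'])
for i in range(3):
    print(monitor.sense()['tcp_pos'],vision.capture('wrist')['T_tool_cam'][:3,3])
```

```text
[[ 1.     -0.0006 -0.0004]
 [ 0.0002 -0.3052  0.9523]
 [-0.0007 -0.9523 -0.3052]] [  -0.9724 -142.662    78.1103] 255.44716962080432 191.38292531905782 280.4127243515068
[554.4544  35.4757 211.1609] [  -0.927  -142.5461   78.2172]
[554.3699  35.5692 211.0602] [  -0.927  -142.5461   78.2173]
[554.2575  35.6493 210.9732] [  -0.927  -142.5462   78.2174]
```

Run:
```python
from h import *
th=np.radians(13.15); n=np.array([-np.sin(th),np.cos(th)]);x=np.array([np.cos(th),np.sin(th)])
for z in (16,24):
    for Y in (60,82,112,124,722,748,770): print(z,Y,atz('w8',285,95+Y/6,z)[:2]@x)
# wall ends (follower plate, outer wall) at z 92
print('outer wall near/far',atz('w8',225+505/6,95+160/6,92)[:2]@x)
print('held near end',atz('w8',255.6,148,203.3)[:2]@x, 'tcp',np.load('pics/w8.npz')['T'][:2,3]@x)
print('wall near', atz('w8',118.5+5,123,92)[:2]@x)
```

```text
16 60 473.8593205811832
16 82 477.90856565933814
16 112 483.48065263245655
16 124 485.7259502209508
16 722 611.0306038975083
16 748 617.1501897083465
16 770 622.3776139921258
24 60 473.76153515869805
24 82 477.7148672167548
24 112 483.1549701583992
24 124 485.3470841858653
24 722 607.6836913415258
24 748 613.6583247117144
24 770 618.7619288658856
outer wall near/far 487.3681328458709
held near end 493.64865371328585 tcp 469.7310266299774
wall near 488.72531780805906
```

```bash
python3 -m crank '{"claw":[0,0,0,0,0,0,0,0,0,0,0],"offset":[[0,-0.009,0],[0,-0.01,0],[-0.01,0,0],[-0.02,0,0],[-0.022,0,0],[-0.016,0,0],[-0.0081,0,0],[0,0.006,0],[0,0.006,0],[0,0,0],[0,0,0]],"delta_rot":[[0,0,0],[0,0,0],[0,0,0],[0,0,0],[0,0,0],[0,0,0],[0,0,0],[0,0,0],[0,0,0],[0,0,0],[0,0,0]]}'
cat > st.py <<'E'
from h import *
def st():
    np.set_printoptions(precision=2,suppress=True)
    Rm,p,s=tool(); th=np.radians(13.2); n=np.array([-np.sin(th),np.cos(th)]);x=np.array([np.cos(th),np.sin(th)])
    print('t',round(s['clock'],2),'c-g %.2f'%(p[:2]@n+168.7),'x %.2f'%(p[:2]@x-548.0),'zu %.2f'%(p[2]-92.7),'yaw %.2f'%(np.degrees(np.arctan2(Rm[1,0],Rm[0,0]))-90),'tilt',np.degrees([Rm[2,0],Rm[2,2]]),'F(n,x,z)',np.array([s['contact_force'][:2]@n,s['contact_force'][:2]@x,s['contact_force'][2]]),'M',s['wrist_torque'],'gw %.1f'%s['grip_width'])
if __name__=='__main__': st()
E
python3 st.py
python3 - <<'E'
from h import *
for nn in('wrist','scene','side'):
    c,f=cam(nn); save(c,f,nn+'9')
im=cv2.imread('pics/wrist9.png').astype(float); im=np.clip((im-15)*2.5,0,255).astype(np.uint8); cv2.imwrite('pics/w9e.png',im)
crop('w9e',195,90,120,140,5,'c13'); crop('scene9',210,130,100,110,6,'c14')
E
python3 st.py
```

```text
clock: 12.08
tcp_pos: [571.3, -37.4, 217.6]
tool_rot: [0.439, -0.438, -0.555, 0.555]
contact_force: [-0.0, -0.5, -2.0]
grip_width: 9.0
t 12.07 c-g 1.79 x -0.30 zu 124.86 yaw 13.35 tilt [0.01 0.01] F(n,x,z) [-0.52 -0.13 -2.  ] M [-0.03 -0.01 -0.01] gw 9.0
t 12.22 c-g 1.46 x -0.16 zu 125.13 yaw 13.33 tilt [-0.01 -0.02] F(n,x,z) [-0.21 -0.19 -2.6 ] M [0.   0.02 0.03] gw 8.9
```

View pics/c13.png

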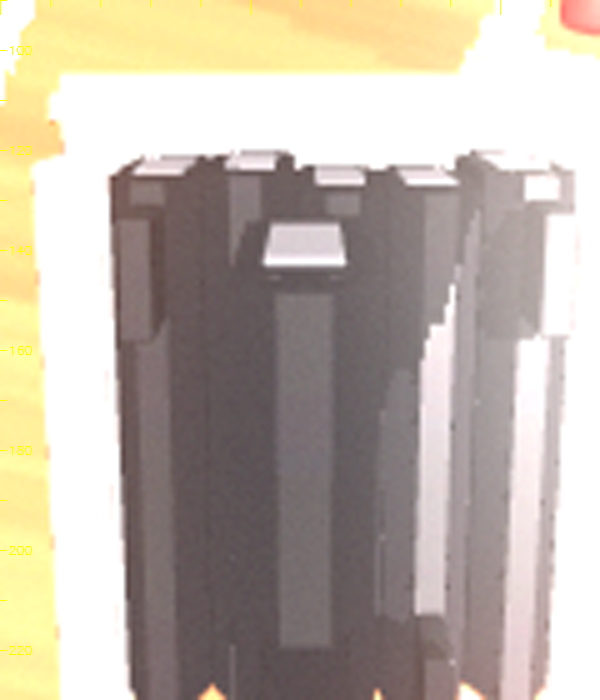

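View pics/c14.png

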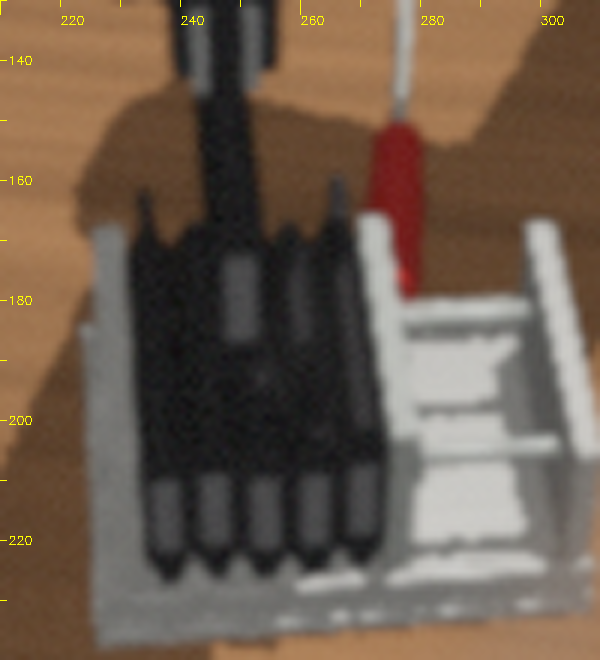

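Run:
```python
from h import *
th=np.radians(13.2); n=np.array([-np.sin(th),np.cos(th)])
def N(X,Y,z): return atz('wrist9',195+X/5,90+Y/5,z)[:2]@n
for nm,l,r in [('1',130,165),('2',228,262),('3',327,360),('4',424,457),('5',528,560)]: print(nm,N((l+r)/2,203,93))
print('row1 lower',N((138+173)/2,400,93),'row4 low',N((414+446)/2,600,93),'row5 low',N((505+535)/2,600,93))
print('held ridge',N((274+332)/2,300,210),N((280+330)/2,640,210))
```

```text
1 -196.94749467140215
2 -178.70967699679235
3 -160.28481395681032
4 -142.14054159959352
5 -122.78042580202484
row1 lower -196.58220030193496 row4 low -141.7366854532845 row5 low -123.34319559028513
held ridge -167.92309920743696 -167.60760872992554
```

```bash
python3 -m crank '{"claw":[0,0,0,0,0,0,0,0,0,0],"offset":[[0,0.002,0],[0,0.002,0],[0,0.002,0],[0,0.002,0],[0,0.002,0],[0,0.002,0],[0,0.002,0],[0,0.002,0],[0,0.001,0],[0,0,0]],"delta_rot":[[0,0,0],[0,0,0],[0,0,0],[0,0,0],[0,0,0],[0,0,0],[0,0,0],[0,0,0],[0,0,0],[0,0,0]]}' >/dev/null; python3 st.py
```

```text
t 13.47 c-g 1.29 x -0.38 zu 107.82 yaw 13.31 tilt [0.   0.01] F(n,x,z) [ 0.6  -0.25 -2.69] M [-0.04 -0.03  0.02] gw 9.3
```

```bash
python3 -m crank '{"claw":[0,0,0,0,0,0,0,0],"offset":[[0.0003,0.001,0],[0.0003,0.001,0],[0.0003,0.001,0],[0.0004,0.001,0],[0.0004,0.001,0],[0.0004,0.001,0],[0.0002,0.0008,0],[0,0,0]],"delta_rot":[[0,0,0],[0,0,0],[0,0,0],[0,0,0],[0,0,0],[0,0,0],[0,0,0],[0,0,0]]}' >/dev/null; python3 st.py
python3 - <<'E'
from h import *
for nn in('wrist','scene'):
    c,f=cam(nn); save(c,f,nn+'10')
im=cv2.imread('pics/wrist10.png').astype(float); im=np.clip((im-15)*2.5,0,255).astype(np.uint8); cv2.imwrite('pics/w10e.png',im)
crop('w10e',185,90,140,150,5,'c15'); crop('scene10',210,140,100,100,6,'c16')
E
python3 st.py
```

```text
t 14.47 c-g 3.65 x -0.34 zu 101.01 yaw 13.31 tilt [0.01 0.  ] F(n,x,z) [-2.55  0.07 -0.9 ] M [-0.63 -0.09  0.06] gw 9.2
t 14.57 c-g 3.67 x -0.35 zu 101.00 yaw 13.30 tilt [0.01 0.  ] F(n,x,z) [-2.1  -0.27 -0.72] M [-0.69 -0.1   0.06] gw 8.9
```

View pics/c15.png

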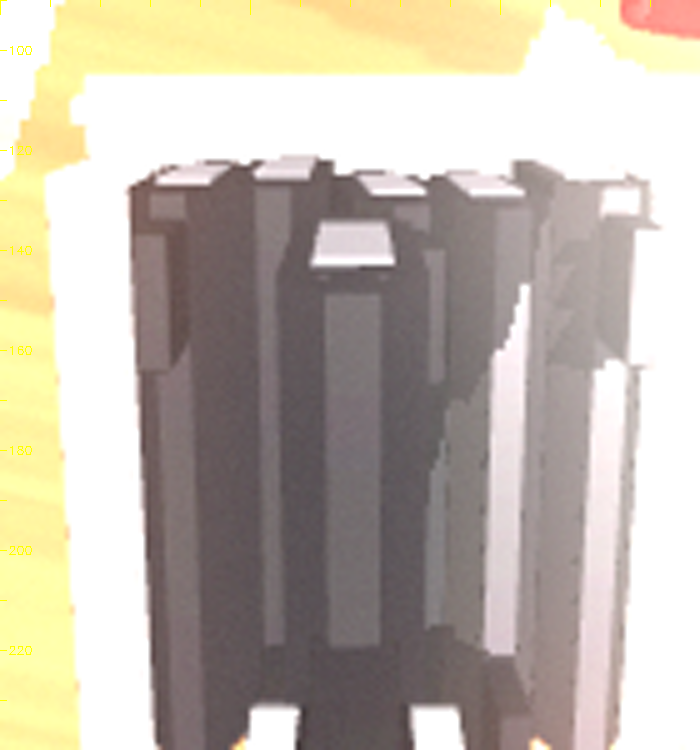

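View pics/c16.png

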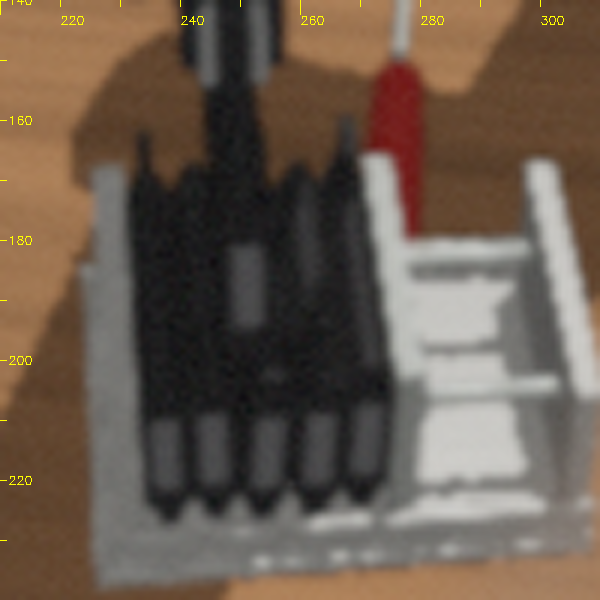

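```bash
python3 -m crank '{"claw":[0,0,0,0,0,0,0,0,0,0,0,0],"offset":[[0,0.0015,0],[0,0.002,0],[0,0.002,0],[0,0.002,0],[0,0.002,0],[0,0.002,0],[0,0.002,0],[0,0.002,0],[0,0.002,0],[0,0.002,0],[0,0.0015,0],[0,0,0]],"delta_rot":[[0,0,0],[0,0,0],[0,0,0],[0,0,0],[0,0,0],[0,0,0],[0,0,0],[0,0,0],[0,0,0],[0,0,0],[0,0,0],[0,0,0]]}' >/dev/null; python3 st.py
python3 - <<'E'
from h import *
for nn in('wrist','scene'):
    c,f=cam(nn); save(c,f,nn+'11')
im=cv2.imread('pics/wrist11.png').astype(float); im=np.clip((im-15)*2.5,0,255).astype(np.uint8); cv2.imwrite('pics/w11e.png',im)
crop('w11e',185,90,140,150,5,'c17'); crop('scene11',210,140,100,100,6,'c18')
E
python3 st.py
```

```text
t 16.07 c-g 3.01 x 0.10 zu 80.45 yaw 13.28 tilt [-0.07 -0.06] F(n,x,z) [-4.6  -0.    1.93] M [-1.43 -0.41 -0.06] gw 9.0
t 16.18 c-g 3.18 x 0.08 zu 80.45 yaw 13.29 tilt [-0.04 -0.06] F(n,x,z) [-4.18  0.33  2.6 ] M [-1.41 -0.53 -0.06] gw 9.3
```

View pics/c17.png

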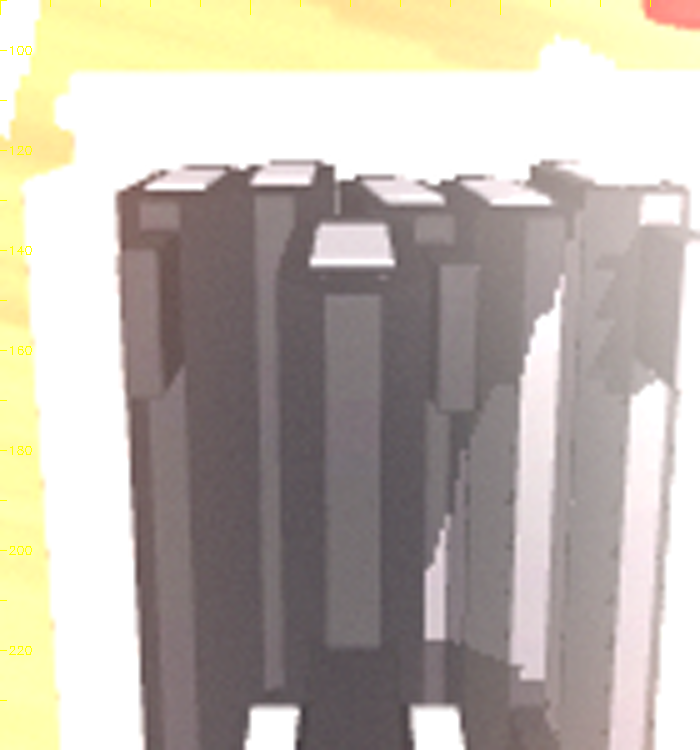

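View pics/c18.png

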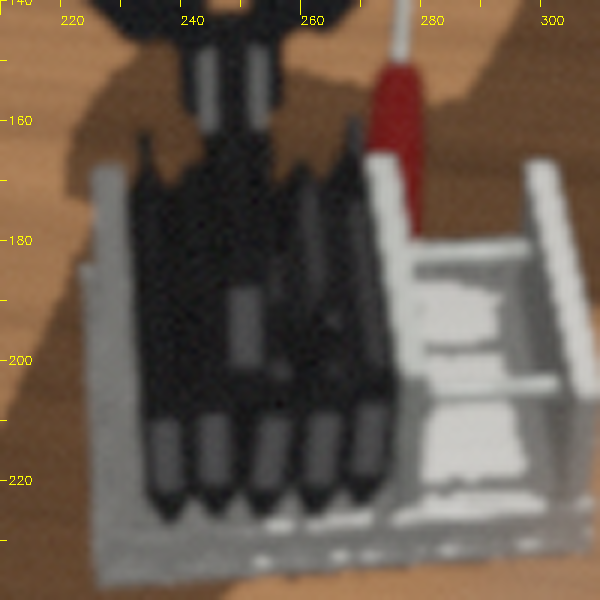

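```bash
python3 -m crank '{"claw":[0,0,0,0,0,0,0,0,0,0],"offset":[[0.0005,0.001,0],[0.0004,0.001,0],[0.0004,0.001,0],[0.0004,0.001,0],[0.0004,0.001,0],[0.0004,0.001,0],[0.0004,0.001,0],[0.0004,0.001,0],[0.0004,0.001,0],[0,0,0]],"delta_rot":[[0,0,0],[0,0,0],[0,0,0],[0,0,0],[0,0,0],[0,0,0],[0,0,0],[0,0,0],[0,0,0],[0,0,0]]}' >/dev/null; python3 st.py
```

```text
t 17.43 c-g 6.73 x -0.13 zu 71.27 yaw 13.28 tilt [-0.07 -0.03] F(n,x,z) [-5.32  0.11  1.77] M [-1.64 -0.49 -0.1 ] gw 8.9
```

```bash
python3 -m crank '{"claw":[0,0,0,0,0,0,0,0,0,0],"offset":[[0.0003,0.001,0],[0.0003,0.001,0],[0.0003,0.001,0],[0.0003,0.001,0],[0.0003,0.001,0],[0.0003,0.001,0],[0.0003,0.001,0],[0.0003,0.001,0],[0.0003,0.001,0],[0,0,0]],"delta_rot":[[0,0,0],[0,0,0],[0,0,0],[0,0,0],[0,0,0],[0,0,0],[0,0,0],[0,0,0],[0,0,0],[0,0,0]]}' >/dev/null; python3 st.py
python3 - <<'E'
from h import *
for nn in('wrist','scene'):
    c,f=cam(nn); save(c,f,nn+'12')
im=cv2.imread('pics/wrist12.png').astype(float); im=np.clip((im-15)*2.5,0,255).astype(np.uint8); cv2.imwrite('pics/w12e.png',im)
crop('w12e',175,90,160,150,5,'c19'); crop('scene12',210,140,100,100,6,'c20')
E
python3 st.py
```

```text
t 18.68 c-g 8.96 x 0.01 zu 62.37 yaw 13.27 tilt [-0.13 -0.04] F(n,x,z) [-6.21  0.52  1.02] M [-1.87 -0.54 -0.07] gw 8.9
t 18.77 c-g 8.97 x 0.01 zu 62.38 yaw 13.27 tilt [-0.12 -0.04] F(n,x,z) [-6.56  0.27  1.65] M [-1.87 -0.52 -0.04] gw 9.0
```

View pics/c19.png

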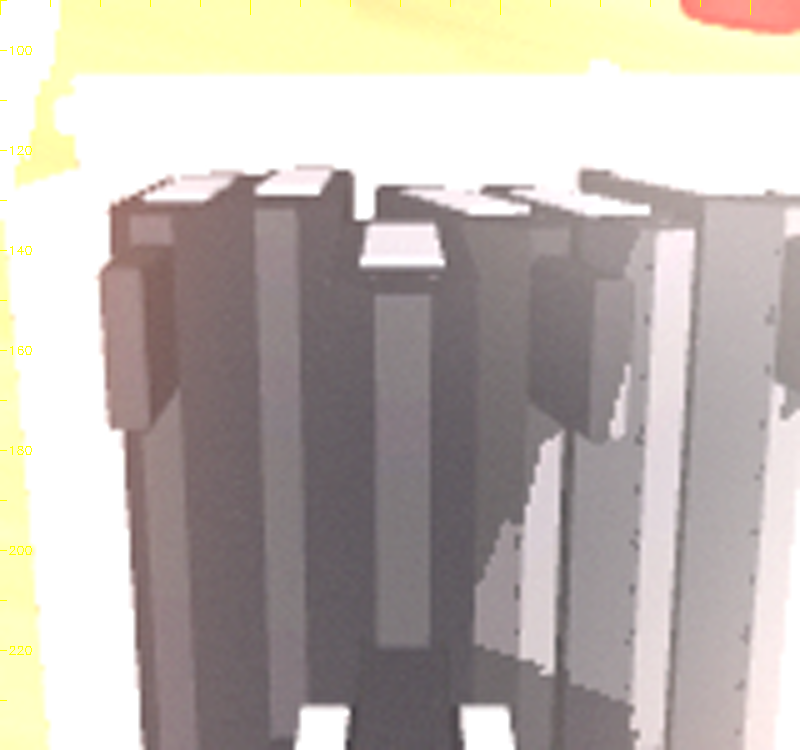

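View pics/c20.png

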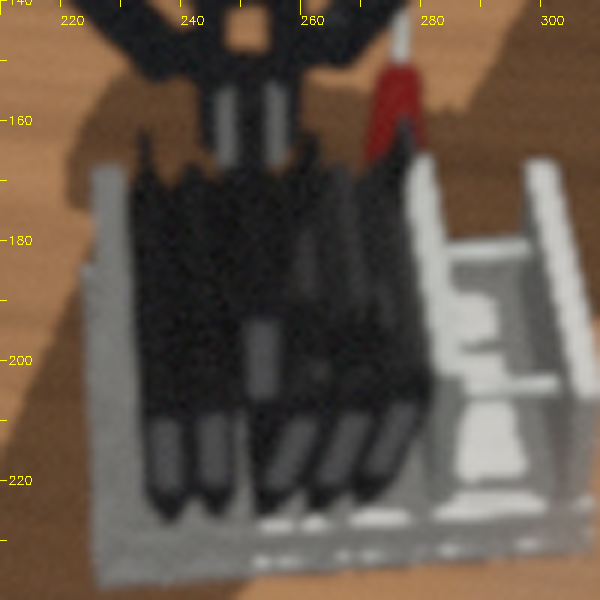

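```bash
python3 -m crank '{"claw":[0,0,0,0,0,0,0,0,0,0],"offset":[[0.0003,0.001,0],[0.0002,0.001,0],[0,0.0015,0],[0,0.0015,0],[0,0.0015,0],[0,0.0015,0],[0,0.0015,0],[0,0.0015,0],[0,0.0015,0],[0,0,0]],"delta_rot":[[0,0,0],[0,0,0],[0,0,0],[0,0,0],[0,0,0],[0,0,0],[0,0,0],[0,0,0],[0,0,0],[0,0,0]]}' >/dev/null; python3 st.py
python3 - <<'E'
from h import *
for nn in('scene',):
    c,f=cam(nn); save(c,f,nn+'13')
crop('scene13',210,140,100,100,6,'c22')
E
```

```text
t 20.02 c-g 8.79 x 0.28 zu 50.25 yaw 13.26 tilt [-0.21 -0.07] F(n,x,z) [-7.6   0.2   2.23] M [-2.22 -0.61 -0.09] gw 8.7
```

View pics/c22.png

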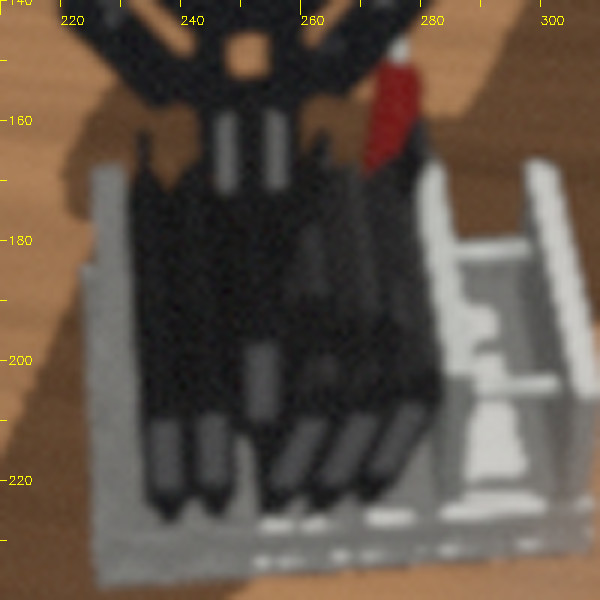

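```bash
python3 -m crank '{"claw":[0,0,0,0,0,0,0,0,0,0],"offset":[[0.0003,0.001,0],[0.0002,0.0015,0],[0,0.0015,0],[0,0.0015,0],[0,0.0015,0],[0,0.0015,0],[0,0.0015,0],[0,0.0015,0],[0,0.0015,0],[0,0,0]],"delta_rot":[[0,0,0],[0,0,0],[0,0,0],[0,0,0],[0,0,0],[0,0,0],[0,0,0],[0,0,0],[0,0,0],[0,0,0]]}' >/dev/null; python3 st.py
python3 - <<'E'
from h import *
for nn in('scene',):
    c,f=cam(nn); save(c,f,nn+'14')
crop('scene14',210,140,100,100,6,'c23')
E
```

```text
t 21.32 c-g 8.94 x 0.62 zu 37.58 yaw 13.25 tilt [-0.25 -0.11] F(n,x,z) [-8.1   0.2   4.28] M [-2.36 -0.66 -0.01] gw 8.9
```

View pics/c23.png

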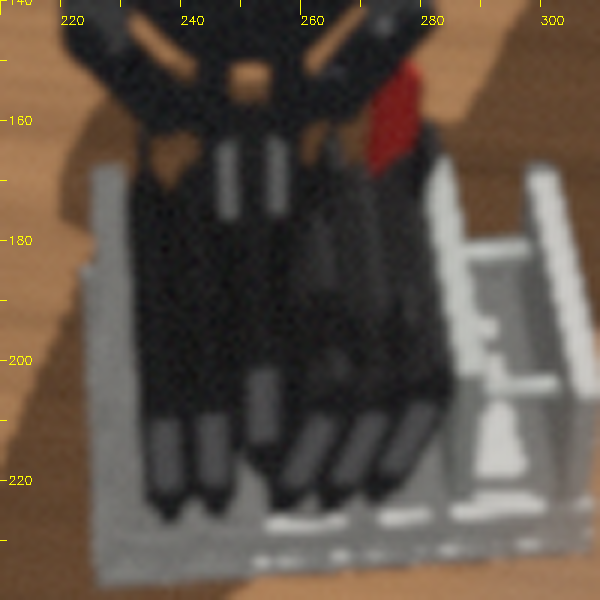

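```bash
python3 -m crank '{"claw":[0,0,0,0,0,0,0,0,0],"offset":[[0.0002,0.0015,0],[0,0.0015,0],[0,0.0015,0],[0,0.0015,0],[0,0.0015,0],[0,0.0015,0],[0,0.0015,0],[0,0.0015,0],[0,0,0]],"delta_rot":[[0,0,0],[0,0,0],[0,0,0],[0,0,0],[0,0,0],[0,0,0],[0,0,0],[0,0,0],[0,0,0]]}' >/dev/null; python3 st.py
python3 - <<'E'
from h import *
for nn in('scene',):
    c,f=cam(nn); save(c,f,nn+'15')
crop('scene15',210,140,100,100,6,'c24')
E
```

```text
t 22.5 c-g 8.85 x 0.94 zu 25.88 yaw 13.24 tilt [-0.29 -0.15] F(n,x,z) [-8.39 -0.88  5.05] M [-2.49 -0.6  -0.03] gw 9.0
```

View pics/c24.png

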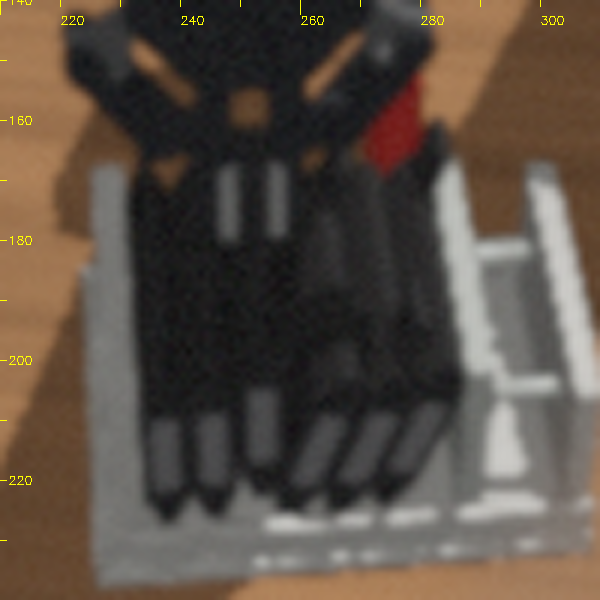

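```bash
python3 -m crank '{"claw":[0,0,0,0,0,0,0,0],"offset":[[0,0,0],[0,0,0],[0,0,0],[0,0,0],[0,0,0],[0,0,0],[0,0,0],[0,0,0]],"delta_rot":[[0,0,0],[0,0,0],[0,0,0],[0,0,0],[0,0,0],[0,0,0],[0,0,0],[0,0,0]]}' >/dev/null; python3 st.py
python3 - <<'E'
from h import *
for nn in('scene','side','wrist'):
    c,f=cam(nn); save(c,f,nn+'16')
crop('scene16',210,140,100,100,6,'c25'); crop('side16',235,160,90,100,6,'c26')
im=cv2.imread('pics/wrist16.png').astype(float); im=np.clip((im-15)*2.5,0,255).astype(np.uint8); cv2.imwrite('pics/w16e.png',im)
crop('w16e',165,90,190,150,4,'c27')
E
```

```text
t 23.55 c-g 8.86 x 0.93 zu 25.89 yaw 13.25 tilt [-0.29 -0.14] F(n,x,z) [-9.03  0.38  5.54] M [-2.43 -0.59 -0.04] gw 9.1
```

View pics/c25.png

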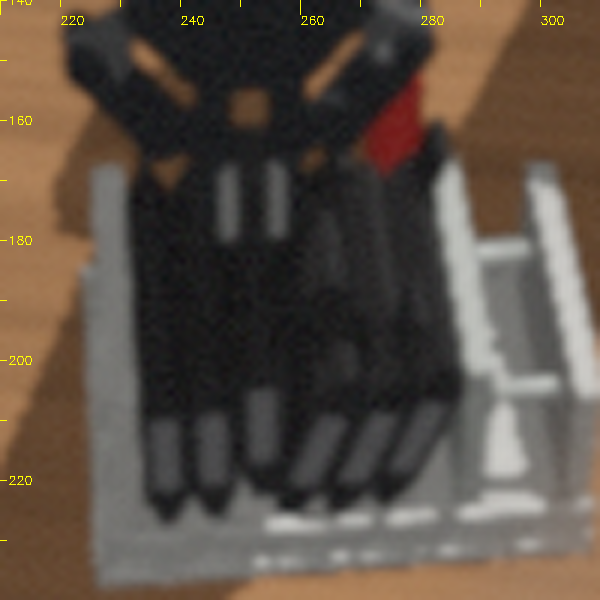

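View pics/c26.png

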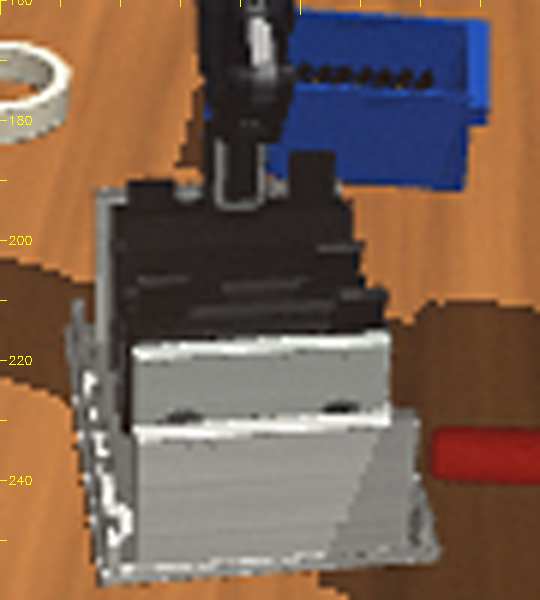

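View pics/c27.png

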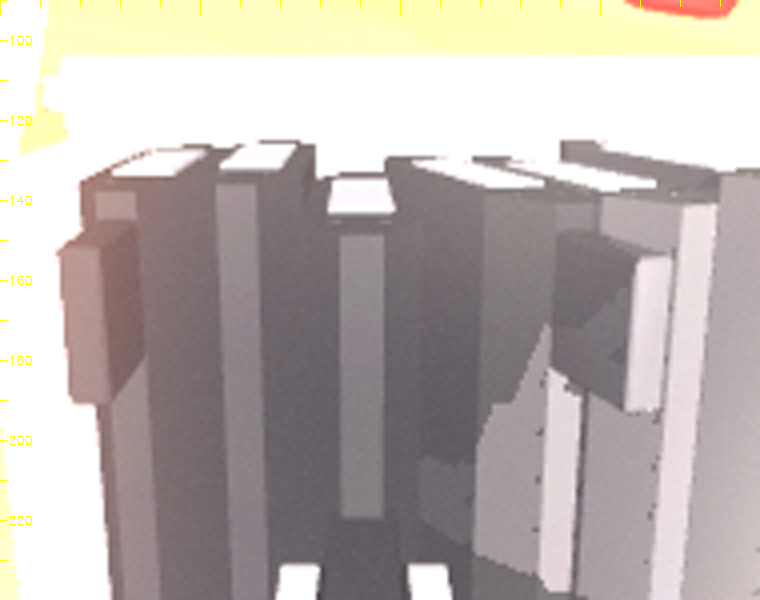

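```bash
python3 -m crank '{"claw":[0,0,0,0,0,0],"offset":[[0.0002,0.001,0],[0,0.001,0],[0,0.001,0],[0,0.001,0],[0,0,0],[0,0,0]],"delta_rot":[[0,0,0],[0,0,0],[0,0,0],[0,0,0],[0,0,0],[0,0,0]]}' >/dev/null; python3 st.py
python3 - <<'E'
from h import *
for nn in('scene',):
    c,f=cam(nn); save(c,f,nn+'17')
crop('scene17',210,140,100,100,6,'c28')
E
```

```text
t 24.45 c-g 9.06 x 0.94 zu 21.80 yaw 13.25 tilt [-0.29 -0.14] F(n,x,z) [-9.53  0.29  3.25] M [-2.26 -0.68 -0.03] gw 9.2
```

View pics/c28.png

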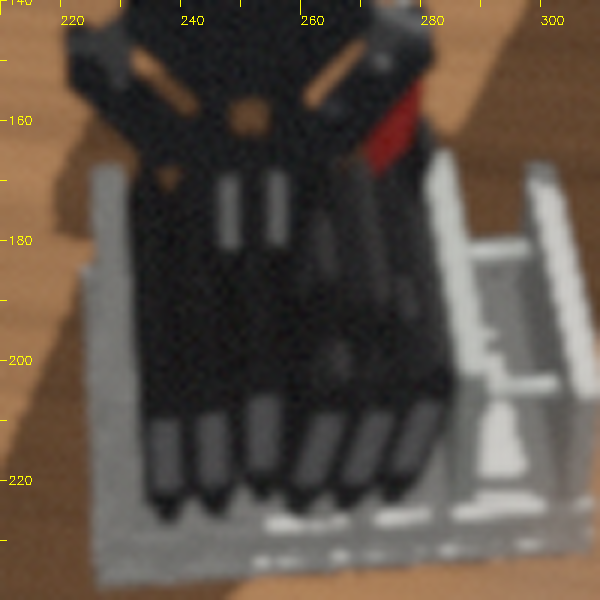

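```bash
python3 -m crank '{"claw":[0,0,0,0,0,0,0,0],"offset":[[0,0,0],[0,0,0],[0,0.001,0.0003],[0,0.001,0.0003],[0,0.001,0.0003],[0,0,0],[0,0,0],[0,0,0]],"delta_rot":[[0,0,0],[0,0,0],[0,0,0],[0,0,0],[0,0,0],[0,0,0],[0,0,0],[0,0,0]]}' >/dev/null; python3 st.py
python3 - <<'E'
from h import *
for nn in('scene',):
    c,f=cam(nn); save(c,f,nn+'18')
crop('scene18',210,140,100,100,6,'c29')
E
```

```text
t 25.5 c-g 11.23 x -1.42 zu 17.13 yaw 13.28 tilt [-0.    0.03] F(n,x,z) [-5.67  1.61 -1.96] M [-1.38 -0.54 -0.13] gw 9.4
```

View pics/c29.png

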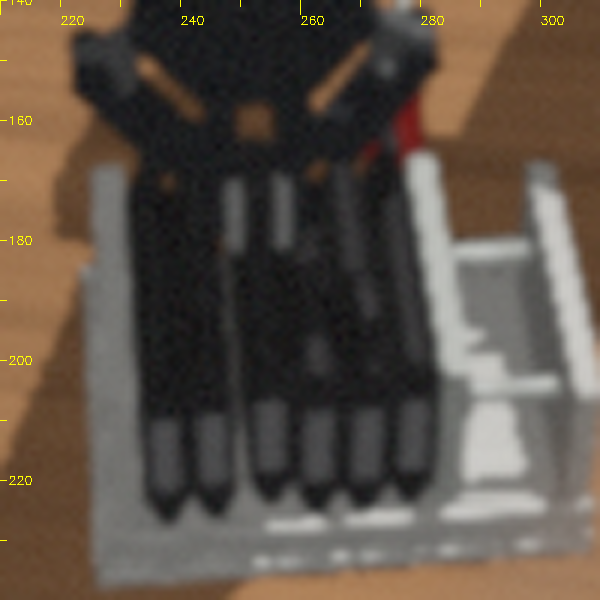

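```bash
python3 -m crank '{"claw":[0,0,0,0,0,0],"offset":[[-0.0004,0,-0.0004],[-0.0004,0,-0.0004],[-0.0004,0,-0.0004],[-0.0003,0,0],[0,0,0],[0,0,0]],"delta_rot":[[0,0,0],[0,0,0],[0,0,0],[0,0,0],[0,0,0],[0,0,0]]}' >/dev/null; python3 st.py
```

```text
t 26.3 c-g 9.95 x -0.28 zu 17.38 yaw 13.30 tilt [0.01 0.03] F(n,x,z) [-3.25 -1.57 -2.22] M [-1.01  0.07 -0.17] gw 8.9
```

```bash
python3 -m crank '{"claw":[0,0,0,0,0],"offset":[[0,0.0005,0],[0,0.0005,0],[0,0.0005,0],[0,0.0005,0],[0,0,0]],"delta_rot":[[0,0,0],[0,0,0],[0,0,0],[0,0,0],[0,0,0]]}' >/dev/null; python3 st.py
python3 -m crank '{"claw":[0,0,0,0,0],"offset":[[-0.0002,0.0005,0],[0,0.0005,0],[0,0.0005,0],[0,0.0005,0],[0,0,0]],"delta_rot":[[0,0,0],[0,0,0],[0,0,0],[0,0,0],[0,0,0]]}' >/dev/null; python3 st.py
```

```text
t 26.93 c-g 9.84 x 0.36 zu 15.69 yaw 13.31 tilt [-0.   -0.05] F(n,x,z) [-3.25  1.01 -2.29] M [-0.79 -0.4  -0.16] gw 8.9
t 27.55 c-g 9.67 x -0.11 zu 13.49 yaw 13.30 tilt [-0.    0.01] F(n,x,z) [-3.15  0.51 -1.31] M [-0.74 -0.32 -0.19] gw 9.4
```

```bash
python3 -m crank '{"claw":[0,0,0],"offset":[[-0.0002,0.0005,0],[0,0.0005,0],[0,0,0]],"delta_rot":[[0,0,0],[0,0,0],[0,0,0]]}' >/dev/null; python3 st.py
python3 -m crank '{"claw":[0,0,0],"offset":[[-0.0002,0.0005,0],[0,0.0005,0],[0,0,0]],"delta_rot":[[0,0,0],[0,0,0],[0,0,0]]}' >/dev/null; python3 st.py
```

```text
t 27.93 c-g 9.47 x -0.14 zu 12.48 yaw 13.30 tilt [-0.    0.01] F(n,x,z) [-3.48 -0.26 -2.01] M [-0.81 -0.25 -0.14] gw 8.8
t 28.3 c-g 9.32 x 0.11 zu 12.25 yaw 13.31 tilt [-0.01 -0.03] F(n,x,z) [-1.28 -1.6   6.32] M [-0.62  0.36 -0.16] gw 8.8
```

```bash
python3 -m crank '{"claw":[0,0],"offset":[[0,0.0005,0],[0,0,0]],"delta_rot":[[0,0,0],[0,0,0]]}' >/dev/null; python3 st.py
python3 -m crank '{"claw":[0,0],"offset":[[0,0.0004,0],[0,0,0]],"delta_rot":[[0,0,0],[0,0,0]]}' >/dev/null; python3 st.py
```

```text
t 28.55 c-g 9.25 x 0.26 zu 12.23 yaw 13.31 tilt [-0.02 -0.06] F(n,x,z) [-1.54 -3.21  8.89] M [-0.56  0.58 -0.11] gw 9.0
t 28.8 c-g 9.26 x 0.33 zu 12.21 yaw 13.32 tilt [-0.03 -0.07] F(n,x,z) [-0.6  -3.37 11.45] M [-0.54  0.73 -0.16] gw 9.4
```

```bash
python3 -m crank '{"claw":[0,0],"offset":[[0,0.0005,0.0003],[0,0,0]],"delta_rot":[[0,0,0],[0,0,0]]}' >/dev/null; python3 st.py
python3 -m crank '{"claw":[0,0,0],"offset":[[0,0.0004,0.0002],[0,0,0],[0,0,0]],"delta_rot":[[0,0,0],[0,0,0],[0,0,0]]}' >/dev/null; python3 st.py
python3 - <<'E'
from h import *
for nn in('scene','wrist','side'):
    c,f=cam(nn); save(c,f,nn+'20')
crop('scene20',210,140,100,100,6,'c30')
im=cv2.imread('pics/wrist20.png').astype(float); im=np.clip((im-15)*2.5,0,255).astype(np.uint8); cv2.imwrite('pics/w20e.png',im)
crop('w20e',165,90,190,150,4,'c31')
E
```

```text
t 29.05 c-g 9.20 x 0.30 zu 12.16 yaw 13.31 tilt [-0.03 -0.12] F(n,x,z) [-0.53 -2.67 14.55] M [-0.42  0.92 -0.11] gw 8.7
t 29.43 c-g 9.18 x 0.31 zu 12.16 yaw 13.32 tilt [-0.04 -0.15] F(n,x,z) [-0.8  -2.78 15.7 ] M [-0.4   1.05 -0.17] gw 8.8
```

View pics/c30.png

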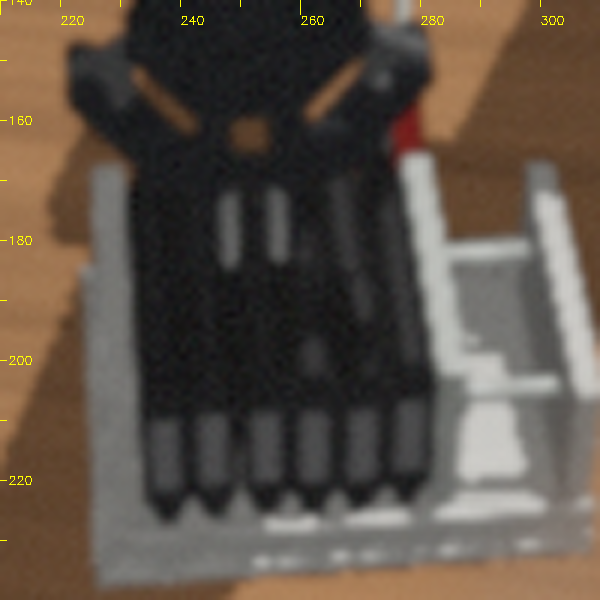

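View pics/c31.png

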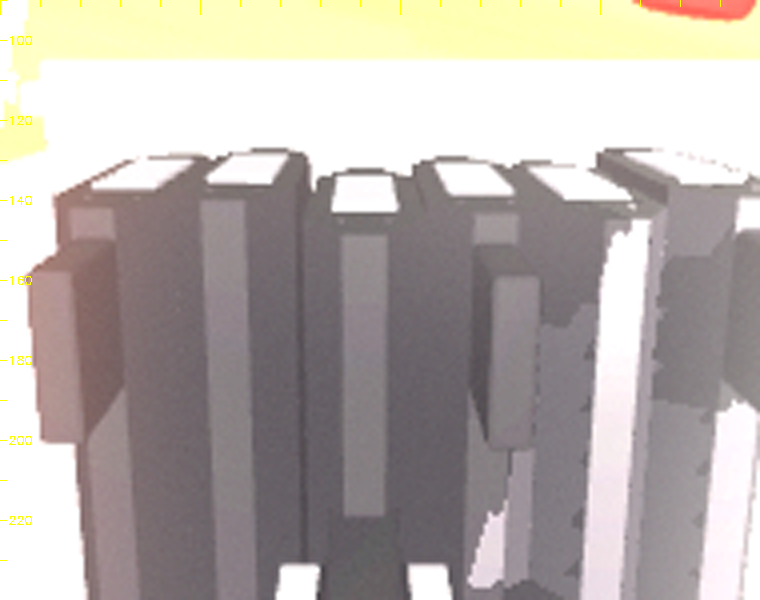

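```bash
python3 -m crank '{"claw":[0,0,0],"offset":[[0,0.0005,0.0002],[0,0,0],[0,0,0]],"delta_rot":[[0,0,0],[0,0,0],[0,0,0]]}' >/dev/null; python3 st.py
python3 -m crank '{"claw":[0,0,0,0],"offset":[[0,-0.0005,0],[0,-0.0005,0],[0,-0.0005,0],[0,0,0]],"delta_rot":[[0,0,0],[0,0,0],[0,0,0],[0,0,0]]}' >/dev/null; python3 st.py
```

```text
t 29.95 c-g 9.16 x 0.30 zu 12.12 yaw 13.32 tilt [-0.05 -0.18] F(n,x,z) [-0.8  -3.99 19.45] M [-0.32  1.22 -0.17] gw 9.6
t 30.45 c-g 9.21 x 0.05 zu 12.26 yaw 13.32 tilt [-0.02 -0.12] F(n,x,z) [-2.18 -1.62  9.84] M [-0.5   0.44 -0.18] gw 9.4
```

```bash
python3 -m crank '{"claw":[0,0,0],"offset":[[0,-0.0006,0],[0,-0.0003,0],[0,0,0]],"delta_rot":[[0,0,0],[0,0,0],[0,0,0]]}' >/dev/null; python3 st.py
python3 -m crank '{"claw":[0.011,0.014,0.018,0.022,0.026,0.026],"offset":[[0,0,0],[0,0,0],[0,0,0],[0,0,0],[0,0,0],[0,0,0]],"delta_rot":[[0,0,0],[0,0,0],[0,0,0],[0,0,0],[0,0,0],[0,0,0]]}' 20; python3 st.py
python3 - <<'E'
from h import *
c,f=cam('wrist'); save(c,f,'w21')
im=cv2.imread('pics/w21.png').astype(float); im=np.clip((im-15)*2.5,0,255).astype(np.uint8); cv2.imwrite('pics/w21e.png',im)
crop('w21e',165,110,180,190,4,'c32')
E
```

```text
t 30.82 c-g 9.23 x -0.16 zu 12.24 yaw 13.31 tilt [-0.   -0.08] F(n,x,z) [-1.72 -0.05  5.66] M [-0.42 -0.05 -0.18] gw 9.5
clock: 31.58
tcp_pos: [569.1, -30.2, 104.3]
tool_rot: [-0.439, 0.439, 0.555, -0.555]
contact_force: [0.6, -0.1, 0.5]
grip_width: 26.4
t 31.57 c-g 9.39 x -0.82 zu 11.62 yaw 13.31 tilt [0.01 0.01] F(n,x,z) [-0.22  0.53  0.53] M [ 0.   -0.04  0.02] gw 26.4
```

View pics/c32.png

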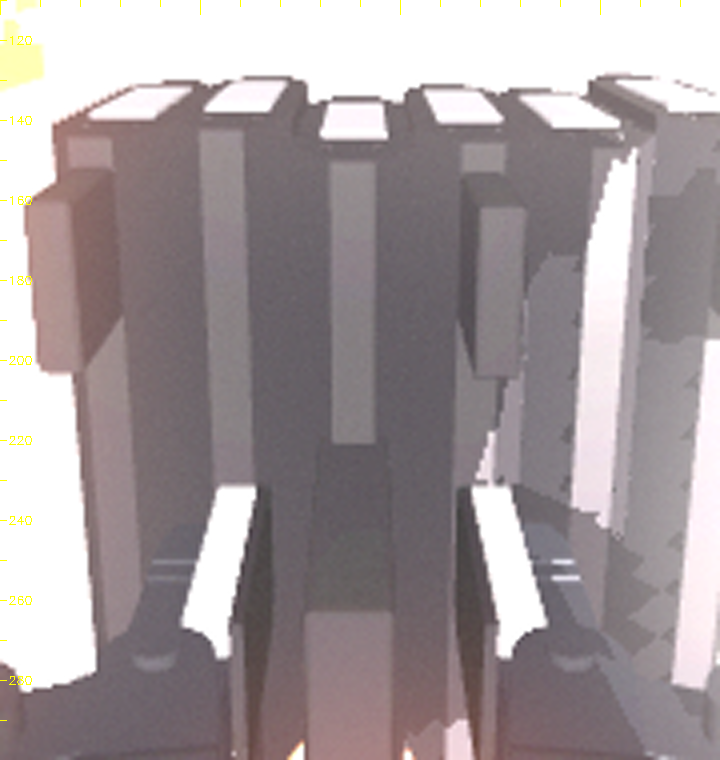

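```bash
python3 -m crank '{"claw":[0.026,0.026,0.026,0.026,0.026,0.03,0.03,0.03,0.03],"offset":[[0,-0.004,0],[0,-0.008,0],[0,-0.014,0],[0,-0.02,0],[0,-0.025,0],[0,-0.03,0],[0,-0.03,0.03],[0,-0.02,0.05],[0,0,0.04]],"delta_rot":[[0,0,0],[0,0,0],[0,0,0],[0,0,0],[0,0,0],[0,0,0],[0,0,0],[0,0,0],[0,0,0]]}'
python3 -m crank '{"claw":[0.03,0.03,0.03],"offset":[[0,0,0],[0,0,0],[0,0,0]],"delta_rot":[[0,0,0],[0,0,0],[0,0,0]]}'
python3 - <<'E'
from h import *
for nn in('scene','side','wrist'):
    c,f=cam(nn); save(c,f,nn+'22')
crop('scene22',210,130,105,110,6,'c33'); crop('side22',235,160,90,100,6,'c34')
im=cv2.imread('pics/wrist22.png').astype(float); im=np.clip((im-15)*2.5,0,255).astype(np.uint8); cv2.imwrite('pics/w22e.png',im)
E
```

```text
clock: 32.75
tcp_pos: [452.1, -58.4, 258.1]
tool_rot: [-0.437, 0.44, 0.555, -0.554]
contact_force: [0.0, 0.5, 0.9]
grip_width: 30.1
clock: 33.12
tcp_pos: [453.4, -57.9, 255.6]
tool_rot: [-0.438, 0.439, 0.555, -0.555]
contact_force: [-0.1, 0.5, -1.2]
grip_width: 29.9
```

View pics/c33.png

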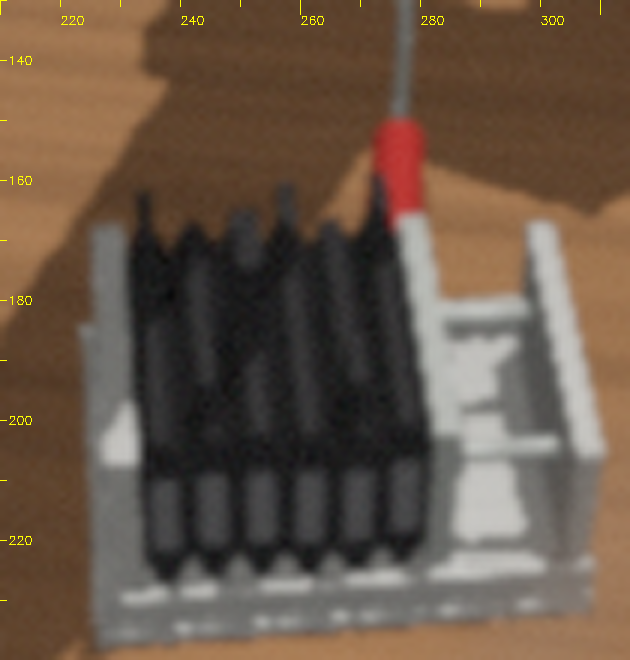

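View pics/c34.png

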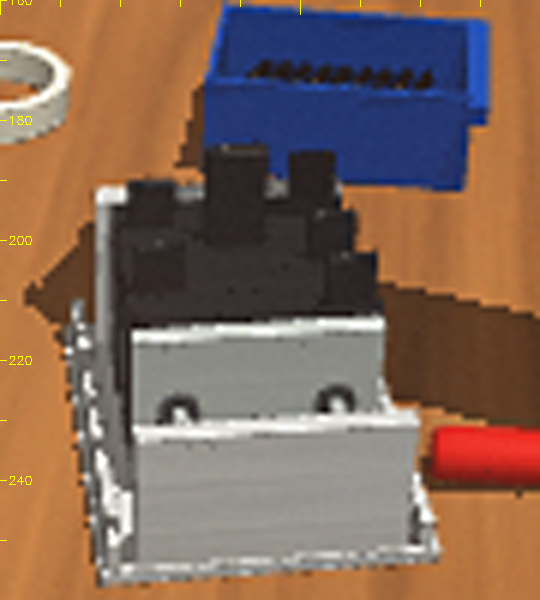

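View pics/w22e.png

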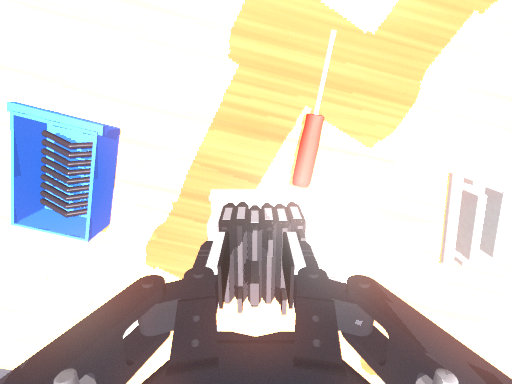

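View pics/scene22.png

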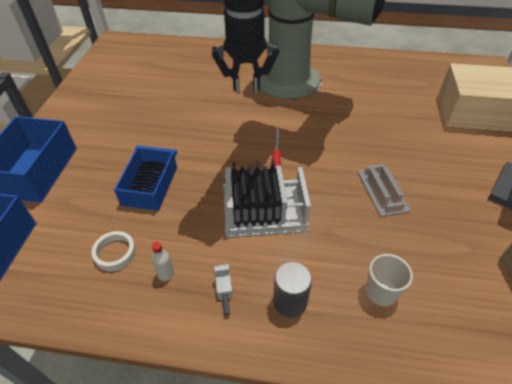

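Run:
```python
from h import *
np.set_printoptions(precision=1,suppress=True)
q,r=tri(('scene22',250.3,166),('side22',274.3,185)); print(q,r)
th=np.radians(13.2); print('x',q[0]*np.cos(th)+q[1]*np.sin(th)-548.4)
print(workorder.finish_job())
```

```text
[567.7 -30.9 144.2] [4.4 4.4]
x -2.729269522601726
the job is handed in; nothing more can be done
None
```

The cassette is in the row between cassettes 2 and 3, pressed onto the rail and released. I handed the job in at about 33 s of the 70 s allowed. No verdict came back.

**What I did**
- I gripped the cassette by its tab, lifted it straight up out of the dock, and eased its wedge foot in, shifting towards the sprung plate as it went down.
- **Leaning:** cassettes 3 to 5 leaned about 15° at mid-depth, first from the foot pushing on cassette 3's tab, then held by friction. The lean was still there after a 1 s pause and ended in the last part of the descent. No cassette fell.
- **Pressing:** the descent stopped with the underside at about 12.2 mm. I pressed to about 19 N at the wrist (about 21 N with the cassette's weight), eased off, opened the fingers, and backed the arm clear.

**Last checks**
- **Row:** the pictures show all six cassettes upright and parallel, with no gap and the follower pushed back. The dock is empty, and the other objects look unmoved.
- **Position from the arm:** with the cassette still gripped, it was within about 0.5 mm of the rack's middle lengthwise and within 0.2° of the row's direction.
- **Disagreement:** a rough final sighting of the tab from the two fixed cameras put its top at 144 mm, against 142 mm expected. It also put the cassette 2.7 mm off the middle lengthwise. The two sight lines missed each other by 4.4 mm each, so I trusted the arm reading and did not check further before handing in.
- **Contact limits:** I could not measure the force on cassettes 2 and 3 separately. Sideways force at the wrist stayed under 10 N at every reading.

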